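Stand the finishing bottles on their drip dishes

TASK

Put the three closed screw-cap bottles back on the drip dishes, each standing upright inside the rim of the dish of its own size rank: the small bottle in the smallest dish, the medium bottle in the middle one and the wide jar in the largest. Keep the bottles upright all the way, let go of them, and leave the two thread spools where they stand.

Things in the scene. Friction and masses are not known exactly. Their poses are not given: they have to be found in the camera images.
- small_bottle: Smallest bottle: red round body 32 mm in diameter up to 35 mm height, then a shoulder and a black screw cap of 21 mm diameter, 52 mm tall in all, about 80 g. Belongs in small_dish. Loose, closed, stands upright. Origin: centre of its underside; z up along its axis.
- medium_bottle: Medium bottle: dark brown round body 42 mm in diameter up to 40 mm height, then a shoulder and a black screw cap of 27 mm diameter, 62 mm tall in all, about 140 g. Belongs in medium_dish. Loose, closed, stands upright. Origin: centre of its underside; z up along its axis.
- large_jar: Largest bottle: wide amber jar with a wide black lid, 56 mm in diameter, 76 mm tall in all, about 220 g; grip it round the glass body at about 35 mm height. Belongs in large_dish. Loose, closed, stands upright. Origin: centre of its underside; z up along its axis.
- small_dish: Low round open dish turned from plain brown wood, with an upright rim, fixed to the bench. Origin: centre of its underside, on the bench. The flat inner floor lies 4 mm above the origin, the rim's top 10 mm above it, the rim is 4 mm thick. The smallest: 62 mm outer, 54 mm inner diameter.
- medium_dish: Low round open dish turned from plain brown wood, with an upright rim, fixed to the bench. Origin: centre of its underside, on the bench. The flat inner floor lies 4 mm above the origin, the rim's top 10 mm above it, the rim is 4 mm thick. The middle one: 76 mm outer, 68 mm inner diameter.
- large_dish: Low round open dish turned from plain brown wood, with an upright rim, fixed to the bench. Origin: centre of its underside, on the bench. The flat inner floor lies 4 mm above the origin, the rim's top 10 mm above it, the rim is 4 mm thick. The largest: 92 mm outer, 84 mm inner diameter.
- pale_spool: A bystander: standing spool of thread with two round flanges and a loose thread tail, loose, not to be moved. Origin on the bench at the middle of spool plus tail; white thread on a pale wooden spool, 42 mm flanges, 42 mm tall; the spool's axis is at x = -5, y = +16 mm in its frame.
- dark_spool: A bystander: standing spool of thread with two round flanges and a loose thread tail, loose, not to be moved. Origin on the bench at the middle of spool plus tail; navy thread on a black spool, 36 mm flanges, 50 mm tall; the spool's axis is at x = -6, y = +14 mm in its frame.
Mind the look-alikes: they are no part of the job. Leave any turquoise or white look-alike of the medium_dish alone.

How it is judged:
At the end, for the whole second after the job is handed in: Each bottle stands flat on the floor of its own dish (underside 1 to 7 mm above the dish's underside, axis within 16 mm of the dish's centre, which is anywhere inside the rim, tilt under 0.12 rad), at rest and released; neither spool has moved by 30 mm or more from its start (horizontal distance between small_bottle and small_dish below 0.016 m and z of small_bottle in the frame of small_dish between 0.001 and 0.007 m and angle between each of small_bottle, medium_bottle, large_jar's own z axis and vertical below 0.12 rad and linear speed of each of small_bottle, medium_bottle, large_jar below 0.02 m/s and contact force between each of small_bottle, medium_bottle, large_jar and the fingers below 0.05 N and horizontal distance between medium_bottle and medium_dish below 0.016 m and z of medium_bottle in the frame of medium_dish between 0.001 and 0.007 m and horizontal distance between large_jar and large_dish below 0.016 m and z of large_jar in the frame of large_dish between 0.001 and 0.007 m and distance of each of pale_spool, dark_spool from where it was at the start of the episode below 0.03 m); the robot touches nothing.
It fails at once if a bottle is tipped over (more than 0.6 rad from upright) (angle between any of small_bottle, medium_bottle, large_jar's own z axis and vertical above 0.6 rad).
It fails at once if a thread spool is pushed away (30 mm or more) or tipped over (more than 0.6 rad) (distance of any of pale_spool, dark_spool from where it was at the start of the episode above 0.03 m or angle between any of pale_spool, dark_spool's own z axis and vertical above 0.6 rad).
It also fails if it takes over 86 s, if anything falls off the work surface, if the arm or the gripper's body presses on something with over 40 N, if the wrist force passes 120 N, or if a joint passes its speed limit or range.

ROBOT

A 6-joint arm with a two-finger parallel gripper is mounted at the origin on the work surface; the furniture and walls round the work are solid. World frame = base frame: x ahead of the robot, y to its left, z up, the work surface at z = 0. Lengths are in m, angles in rad, forces in N, time in s.
With the tool pointing down it reaches from about 0.325 to 0.775 m from the base axis. Payload 9.3 kg.
Tool frame: the origin (TCP) lies at the very end of the fingers, on their centre line; the grasp point (between the pads) lies ctrl.pinch_z behind it (ctrl.pinch_z is the distance from the TCP to the grasp point, in m); z points along the fingers, y is the line along which they close (so a half turn about z gives the same grasp; the last joint's range is limited). The gripper opens to 85 mm and grips with 20 to 120 N. Pads are 22 mm wide; open, the fingers measure 114 mm over their backs; the gripper's body (76 mm by 85 mm) begins 54 mm behind the grasp point. The pads swing forward as they close: fully open they stand 13 mm farther back than shut.
Start: joints at [1.124, 0.259, 0.021, 1.334, 0, 1.418], TCP at [0.159, 0.526, 0.191] pointing down, gripper open.
Joint ranges: [-3.04, 3.04], [-0.91, 1.82], [-1.04, 1.36], [-1.92, 1.95], [-1.52, 1.45], [-3.14, 3.14]. Speed limits (rad/s): [2.22, 2.22, 2.79, 3.14, 3.14, 3.14].

INTERFACE

Orientations are given as a rotation vector (axis times angle).
In Python, from cell import get_state, optics, ctrl gives the robot as it stands. The module is installed in compiled form; this text tells all that it offers.
- The arm moves only by the shell command python3 -m pendant 'ROWS' [FORCE]. ROWS is JSON, a list of rows, each a list of 3 entries, a list of its own where there are three numbers: the shift along the tool's x, y, z in units of 0.12 m (1.0 is 0.12 m), then the turn, a rotation vector about the tool's x, y, z in units of 180 degrees (1.0 is 180 degrees), then the opening, from 0 (shut) to 1 (fully open). A call has 1 to 10 rows; each row is the pose to reach, as a shift and turn from the pose commanded when the call began, along the tool's axes at that moment, turning the shorter way round; what a row does not reach only later rows make up. A row lasts 1/8 s, in which the tool goes at most 62.5 mm and 10.7 degrees, less where a joint would pass 70% of its speed; a pose out of reach is approached as far as the arm can. A call with a number of a shift or a turn outside -1 to 1 is refused whole. A call with a gripper value outside its range is refused whole. The fingers move at their own pace and stop on an object; FORCE is the grip in N (left out, the last holds). Time passes only in rows, so rows that repeat a pose let the fingers close. It gives the time, the measured TCP pose, the force, the opening and the grip force at its end, in the units of the state.
- get_state(): the state, without advancing time (a new reading comes with each control period).
- optics.camera(name): name is "scene" or "top" or "wrist"; returns a dict with "color" (420x560x3 uint8, blue, green, red), "depth" (420x560 float32, m along the optical axis (not along the pixel's ray), 0 where there is no reading), "vfov" (degrees; the focal length in pixels is half the picture's height over the tangent of half this angle, whatever the lens; pixels are square), "cx", "cy" (the principal point, pixels), "R" (3x3) and "t" (3): a world point X has camera coordinates R X + t. Camera axes: x right, y down, z forward; pixel columns grow to the right and rows downward; lengths in m; the calibration is good to about 2 mm. The wrist camera is an equidistant fisheye: a pixel r from the principal point sees the ray r / f radians off the axis. A picture is of the moment at which its call begins.
- ctrl.finish_job(): hands the job in; it is judged then, once.
The state is a dict: "clock": time; "joints": joint angles; "dq": joint speeds; "effort": joint torques, N m; "tcp_pos": TCP position; "tool_rot": TCP orientation; "contact_force": force on the tool from outside, world axes, zero at the start; "ft_torque": the same for the moment, N m; "opening": opening from 0.0 (shut) to 1.0 (fully open); "grasp_force": force on a finger pad.
Only numpy, scipy, OpenCV 4.12 (cv2) and the standard library are available. Lean on these libraries where they do the work, as an engineer would, in place of code of your own. Each camera call takes 0.05 s, during which the arm holds its last target. There are 200 camera calls.

## Working session

There is one attempt and no reset: what is moved stays moved. The work goes in short steps, Python scripts to look and compute and a shell command to move; the robot and the scene stay as the last step left them, time stands still between calls to the robot, and variables do not carry over. Pictures are saved under pics/ and viewed, at most 14 in all, crops included, and the job is handed in when it is done.

```bash
mkdir -p pics; python3 - <<'E'
from cell import get_state, optics, ctrl
import cv2,pickle
s=get_state();print(s,ctrl.pinch_z)
for n in("top","scene"):
    c=optics.camera(n);pickle.dump(c,open(n+".pkl","wb"));cv2.imwrite(f"pics/{n}0.png",c["color"]);print(n,c["vfov"],c["cx"],c["cy"],c["R"],c["t"])
E
```

```text
{'clock': 0.0, 'joints': array([ 1.12442531e+00,  2.59187293e-01,  2.07563647e-02,  1.33369307e+00,
       -1.85452872e-05,  1.41820930e+00]), 'dq': array([ 0.00136043,  0.00134721,  0.00058676,  0.0015127 ,  0.00068526,
       -0.0002378 ]), 'effort': array([-3.11729445e-04, -5.55649424e+01,  3.44524205e+01,  1.38483211e-02,
       -1.74856023e-04, -1.25368558e-05]), 'tcp_pos': array([0.15912465, 0.52612926, 0.19066674]), 'tool_rot': array([-4.59762190e-01, -3.10738950e+00,  2.00103334e-03]), 'contact_force': array([-1.46661646,  0.45915151, -0.12937083]), 'ft_torque': array([-0.03312482, -0.01121997,  0.0608731 ]), 'grasp_force': 0.0, 'opening': 1.0047617633209245} 0.0187
top 52.68895229507058 284.0545500448663 209.33055350879346 [[ 0.01347429 -0.99990195 -0.00381248]
 [-0.99199908 -0.01288896 -0.12558547]
 [ 0.12552401  0.00547415 -0.99207548]] [-0.30210045  0.42816887  0.83110332]
scene 48.43817210391249 273.90289792352723 211.7779024973549 [[-0.4837451  -0.87514343 -0.01070744]
 [-0.50677968  0.2900606  -0.81181229]
 [ 0.71355801 -0.38728391 -0.5838203 ]] [-0.03880121  0.34320396  0.53009141]
```

View pics/top0.png

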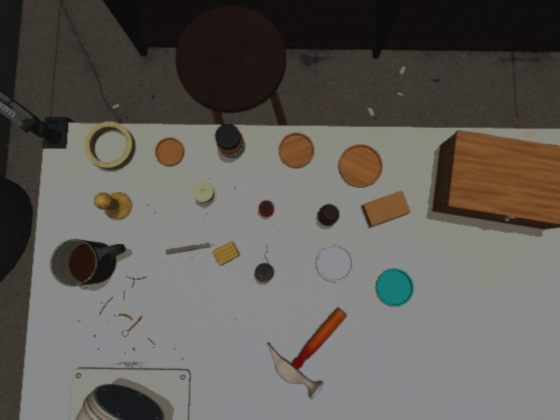

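View pics/scene0.png

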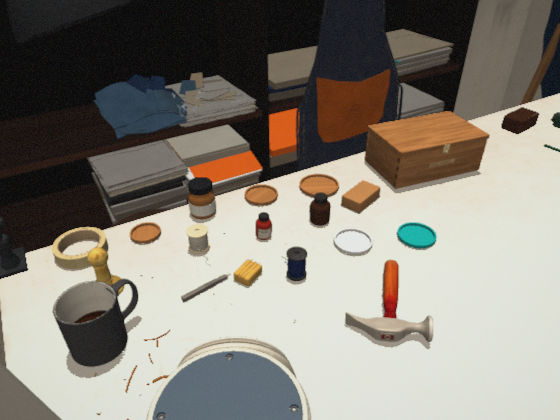

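The top view shows the jar at (229,138), small bottle at (266,208) and medium bottle at (329,215). The brown dishes are at (170,152), (296,151) and (360,166). The spools are at (204,192) and (264,272). The look-alikes are white at (333,263) and turquoise at (394,287); neither is plain brown wood, so the medium dish is (296,151). I'll confirm in a crop and measure.

```bash
cat > h.py <<'E'
import numpy as np,cv2
from scipy.spatial.transform import Rotation as Ro
def cloud(c):
    f=c["color"].shape[0]/2/np.tan(np.radians(c["vfov"]/2));d=c["depth"]
    v,u=np.mgrid[:d.shape[0],:d.shape[1]]
    P=np.stack([(u-c["cx"])/f*d,(v-c["cy"])/f*d,d],-1)
    return (P-c["t"])@c["R"]
def rel(s,x,y,z,a=None):
    "shift in tool axes (units .12) to world TCP xyz; a = world angle of tool y axis"
    R=Ro.from_rotvec(s["tool_rot"])
    return R.inv().apply(np.array([x,y,z])-s["tcp_pos"])/.12
E
python3 - <<'E'
import pickle,cv2,numpy as np
from h import *
c=pickle.load(open("top.pkl","rb"));W=cloud(c)
cv2.imwrite("pics/crop1.png",cv2.resize(c["color"][115:295,140:420],(784,504),interpolation=cv2.INTER_CUBIC))
b=W[300:340,150:250].reshape(-1,3);print("bench z",np.median(b[:,2]))
O=dict(sd=(170,152,20,.005,.02),md=(296,151,23,.005,.02),ld=(360,166,27,.005,.02),jar=(229,138,24,.066,.09),sb=(266,208,16,.044,.07),mb=(329,215,18,.054,.075),pale=(204,192,16,.034,.06),dark=(264,272,16,.042,.06),block=(386,210,26,.005,.2),yel=(226,253,18,.005,.1))
for k,(u,v,r,lo,hi) in O.items():
    w=W[v-r:v+r+1,u-r:u+r+1].reshape(-1,3);w=w[(w[:,2]>lo)&(w[:,2]<hi)]
    (x,y),R=cv2.minEnclosingCircle(w[:,:2].astype(np.float32))
    print(k,len(w),"c %.4f %.4f D %.4f"%(x,y,2*R),"mid",((w.min(0)+w.max(0))/2).round(4),"ext",np.ptp(w,0).round(4),"ztop %.4f"%np.percentile(w[:,2],90))
E
```

```text
bench z 0.0002931474920748387
sd 312 c 0.5549 -0.0540 D 0.0625 mid [ 0.5548 -0.054   0.0096] ext [0.0615 0.0617 0.0093] ztop 0.0112
md 411 c 0.5620 -0.3212 D 0.0776 mid [ 0.562  -0.3208  0.0094] ext [0.0768 0.0737 0.0087] ztop 0.0111
ld 554 c 0.5297 -0.4552 D 0.0927 mid [ 0.5296 -0.4551  0.0091] ext [0.0921 0.0902 0.0082] ztop 0.0108
jar 517 c 0.5692 -0.1848 D 0.0502 mid [ 0.569  -0.1843  0.0728] ext [0.048  0.0488 0.0136] ztop 0.0778
sb 87 c 0.4336 -0.2611 D 0.0204 mid [ 0.4334 -0.2611  0.0503] ext [0.0194 0.0197 0.0084] ztop 0.0527
mb 147 c 0.4215 -0.3860 D 0.0271 mid [ 0.4211 -0.3866  0.0605] ext [0.025  0.0254 0.0089] ztop 0.0633
pale 346 c 0.4647 -0.1336 D 0.0422 mid [ 0.4649 -0.1338  0.0419] ext [0.0411 0.0415 0.0092] ztop 0.0440
dark 290 c 0.3060 -0.2593 D 0.0369 mid [ 0.3058 -0.2595  0.0501] ext [0.0363 0.035  0.0085] ztop 0.0520
block 1054 c 0.4525 -0.4996 D 0.1136 mid [ 0.4459 -0.5025  0.0184] ext [0.0883 0.0987 0.0264] ztop 0.0278
yel 410 c 0.3511 -0.1741 D 0.0698 mid [ 0.3429 -0.174   0.0147] ext [0.0484 0.0656 0.0193] ztop 0.0218
```

View pics/crop1.png

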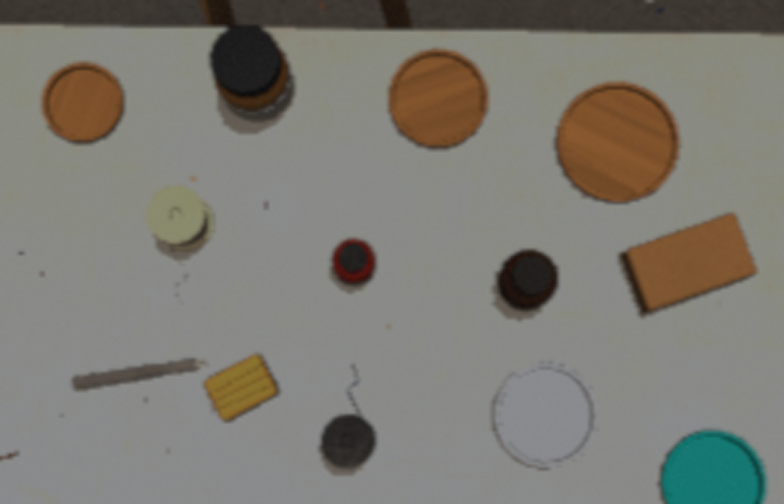

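The crop confirms three plain brown wooden dishes with measured outer diameters of 62, 77 and 93 mm, all matching the description. The white and turquoise ones are the decoys. Next I'll check the path heights and the shifts.

```bash
python3 - <<'E'
import pickle
from h import *
from cell import get_state
W=np.concatenate([cloud(pickle.load(open(n+".pkl","rb"))).reshape(-1,3) for n in("top","scene")])
A=np.array([.159,.526]);B=np.array([.569,-.185]);u=(B-A)/np.linalg.norm(B-A)
q=W[:,:2]-A;s=q@u;n=np.abs(q[:,0]*u[1]-q[:,1]*u[0]);m=(s>.1)&(s<.85)&(n<.1)
for lo in np.arange(.1,.85,.1):
    k=m&(s>=lo)&(s<lo+.1);print(round(lo,1),k.sum(),W[k,2].max().round(3) if k.any() else None)
st=get_state();print(Ro.from_rotvec(st["tool_rot"]).as_matrix().round(4),rel(st,.569,-.1845,.191).round(3))
E
python3 -m pendant '[[[-1,-0.935,0],[0,0,0],0.85],[[-1,-0.935,0],[0,0,0],0.85],[[-1,-0.935,0],[0,0,0],0.85],[[-1,-0.935,0],[0,0,0],0.85]]' 40
```

```text
0.1 0 None
0.2 5 0.001
0.3 4200 0.006
0.4 10756 0.494
0.5 8647 0.499
0.6 8766 0.498
0.7 7280 0.078
0.8 2947 0.08
[[-9.571e-01  2.897e-01 -5.000e-04]
 [ 2.897e-01  9.571e-01 -1.100e-03]
 [ 2.000e-04 -1.200e-03 -1.000e+00]] [-4.984e+00 -4.679e+00  2.000e-03]
clock: 0.6
tcp_pos: [0.2425, 0.3824, 0.1914]
tool_rot: [0.465, 3.107, -0.0]
contact_force: [0.9, 0.2, 0.2]
opening: 0.851
grasp_force: 0.0
```

```bash
python3 - <<'E'
import pickle
from h import *
for n in("top","scene"):
    c=pickle.load(open(n+".pkl","rb"));W=cloud(c);k=(c["depth"]>0)&(W[...,2]>.1)&(W[...,0]>.15)&(W[...,0]<.75)&(np.abs(W[...,1])<.6)
    v,u=np.nonzero(k);print(n,len(u))
    if len(u):print(u.min(),u.max(),v.min(),v.max(),W[k].min(0),W[k].max(0),np.percentile(W[k],[25,50,75],axis=0).round(2))
E
```

```text
top 3146
0 37 89 282 [ 0.30364889 -0.0588036   0.10004064] [0.61417045 0.21288797 0.5019926 ] [[ 0.34 -0.05  0.47]
 [ 0.37 -0.05  0.48]
 [ 0.39 -0.04  0.49]]
scene 3095
0 131 0 223 [ 0.28282703 -0.05874546  0.10039257] [0.59195796 0.18041378 0.4949717 ] [[0.29 0.01 0.47]
 [0.3  0.03 0.48]
 [0.32 0.05 0.49]]
```

```bash
python3 - <<'E'
import pickle
from h import *
from cell import optics
L=[]
for n in("top","scene"):
    c=pickle.load(open(n+".pkl","rb"));W=cloud(c);k=(c["depth"]>0)&(W[...,2]>.09)&(W[...,0]>.0)&(W[...,0]<.75)&(np.abs(W[...,1])<.6);L.append(W[k])
L=np.concatenate(L)
for z in np.arange(.08,.6,.04):
    w=L[(L[:,2]>=z)&(L[:,2]<z+.04)]
    if len(w):print(round(z,2),len(w),w[:,:2].min(0).round(3),w[:,:2].max(0).round(3))
for n in("top","scene"):
    c=optics.camera(n);cv2.imwrite(f"pics/{n}1.png",c["color"])
a,b=[cv2.imread(f"pics/{n}1.png") for n in("top","scene")]
cv2.imwrite("pics/pair1.png",cv2.resize(np.hstack([a,b]),(800,300)))
E
```

```text
0.08 1822 [ 0.058 -0.6  ] [0.6   0.207]
0.12 1119 [ 0.038 -0.096] [0.61  0.213]
0.16 2125 [ 0.035 -0.09 ] [0.614 0.201]
0.2 6849 [ 0.   -0.07] [0.069 0.064]
0.44 2015 [ 0.283 -0.059] [0.407 0.068]
0.48 3595 [ 0.283 -0.058] [0.397 0.066]
```

View pics/pair1.png

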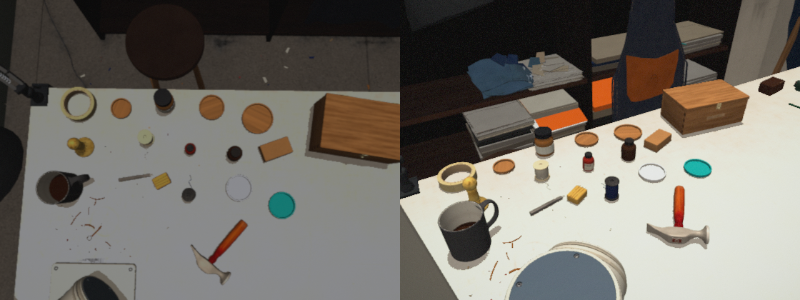

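The lamp shade hangs over the way at about (0.345, 0, z ≥ 0.44). I'll probe a few poses here to learn the arm's link geometry and see whether it passes under, and take a wrist view of the lamp.

```bash
cat > log.py <<'E'
from cell import get_state
import json
s=get_state();r=dict(q=list(s["joints"]),p=list(s["tcp_pos"]),r=list(s["tool_rot"]));open("log.jsonl","a").write(json.dumps(r)+"\n")
E
python3 log.py
python3 -m pendant '[[[0,0,-0.5],[0,0,0],0.85],[[0,0,-1],[0,0,0],0.85],[[0,0,-1],[0,0,0],0.85],[[0,0,-1],[0,0,0],0.85]]' >/dev/null;python3 log.py
python3 -m pendant '[[[0.1,-0.4,0],[0,0,0],0.85],[[0.2,-0.8,0],[0,0,0],0.85],[[0.2,-0.8,0],[0,0,0],0.85],[[0.2,-0.8,0],[0,0,0],0.85]]'>/dev/null;python3 log.py
python3 -m pendant '[[[0,0,0.5],[0,0,0],0.85],[[0,0,1],[0,0,0],0.85],[[0,0,1],[0,0,0],0.85],[[0,0,1],[0,0,0],0.85]]'>/dev/null;python3 log.py
python3 -m pendant '[[[-0.1,0.4,0],[0,0,0],0.85],[[-0.2,0.8,0],[0,0,0],0.85],[[-0.2,0.8,0],[0,0,0],0.85],[[-0.2,0.8,0],[0,0,0],0.85]]'>/dev/null;python3 log.py
python3 -m pendant '[[[-0.2,0.5,0],[0,0,0],0.85],[[-0.3,0.96,0],[0,0,0],0.85],[[-0.3,0.96,0],[0,0,0],0.85],[[-0.3,0.96,0],[0,0,0],0.85]]'>/dev/null;python3 log.py
python3 -m pendant '[[[0,0,0],[0.05,0.015,0],0.85],[[0,0,0],[0.1,0.03,0],0.85],[[0,0,0],[0.1,0.03,0],0.85]]'>/dev/null;python3 log.py
python3 -m pendant '[[[0,0,0],[-0.05,-0.015,0],0.85],[[0,0,0],[-0.1,-0.03,0],0.85],[[0,0,0],[-0.1,-0.03,0],0.85]]';python3 log.py
python3 - <<'E'
import json,numpy as np,cv2
from scipy.optimize import least_squares
from scipy.spatial.transform import Rotation as Ro
D=[json.loads(l) for l in open("log.jsonl")]
D.append(dict(q=[1.12442531,.259187293,.0207563647,1.33369307,0,1.4182],p=[.15912465,.52612926,.19066674],r=[-.45976,-3.10739,.002]))
def fk(x,q):
    r0,z0,A,al,B,be,C=x;a=q[1];b=a-q[2];c=b+q[3]  # from vertical; tool dir angle c from horizontal
    return np.array([r0+A*np.sin(a+al)+B*np.sin(b+be)+C*np.cos(c),z0+A*np.cos(a+al)+B*np.cos(b+be)-C*np.sin(c)])
f=lambda x:np.concatenate([fk(x,d["q"])-[np.hypot(*d["p"][:2]),d["p"][2]] for d in D])
s=least_squares(f,[0,.3,.4,.1,.4,1.5,.25],max_nfev=5000)
print(s.x.round(4),np.abs(s.fun).max())
for d in D:print(np.round(d["q"],3),np.round(d["p"],3),round(d["q"][1]-d["q"][2]+d["q"][3],3))
from cell import optics
c=optics.camera("wrist");cv2.imwrite("pics/w1.png",c["color"])
E
```

```text
clock: 3.95
tcp_pos: [0.3065, 0.4807, 0.1949]
tool_rot: [0.459, 3.104, 0.01]
contact_force: [-0.1, 0.2, 0.2]
opening: 0.851
grasp_force: 0.0
[0.0076 0.134  0.5747 0.003  0.399  1.4961 0.4335] 0.00028076882976901807
[ 0.824  0.095 -0.185  1.291  0.     1.119] [0.242 0.384 0.191] 1.571
[0.826 0.084 0.103 1.591 0.    1.119] [0.241 0.385 0.311] 1.571
[ 0.766 -0.089 -0.07   1.591  0.     1.06 ] [0.191 0.3   0.311] 1.572
[ 0.766 -0.077 -0.354  1.292  0.     1.059] [0.192 0.301 0.193] 1.569
[ 0.824  0.094 -0.182  1.293 -0.     1.118] [0.242 0.385 0.193] 1.569
[ 0.856  0.299  0.081  1.352 -0.     1.15 ] [0.309 0.484 0.192] 1.57
[ 0.876  0.569  0.445  1.78  -0.035  1.176] [0.31  0.484 0.188] 1.905
[0.856 0.287 0.07  1.346 0.    1.149] [0.306 0.481 0.195] 1.563
[1.124 0.259 0.021 1.334 0.    1.418] [0.159 0.526 0.191] 1.572
```

View pics/w1.png

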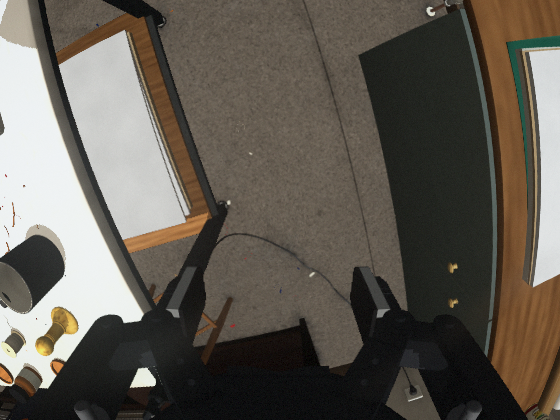

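The view shows the bench at the left with the mug at (35,265), and floor and desks beyond; the lamp isn't in it. I'll tilt the tool toward the lamp and image it with depth.

```bash

python3 -m pendant '[[[0,-0.3,0],[0.05,0,0],0.85],[[0,-0.6,0],[0.1,0,0],0.85],[[0,-0.9,0],[0.15,0,0],0.85],[[0,-0.9,0],[0.2,0,0],0.85],[[0,-0.9,0],[0.25,0,0],0.85],[[0,-0.9,0],[0.3,0,0],0.85],[[0,-0.9,0],[0.3,0,0],0.85]]';python3 log.py
cat >> h.py <<'E'
def fcloud(c):
    f=210/np.tan(np.radians(c["vfov"]/2));d=c["depth"];v,u=np.mgrid[:420,:560]
    x,y=u-c["cx"],v-c["cy"];r=np.hypot(x,y)+1e-9;th=np.minimum(r/f,1.55);t=np.tan(th)
    return (np.stack([x/r*t*d,y/r*t*d,d],-1)-c["t"])@c["R"],r/f
E
python3 - <<'E'
from h import *
import json,pickle
from scipy.optimize import least_squares
D=[json.loads(l) for l in open("log.jsonl")]
def fk(x,q):
    r0,z0,A,al,B,be,C=x;a=q[1];b=a-q[2];c=b+q[3]
    return np.array([r0+A*np.sin(a+al)+B*np.sin(b+be)+C*np.cos(c),z0+A*np.cos(a+al)+B*np.cos(b+be)-C*np.sin(c)])
D2=D[:8];off=[d["p"][1]*np.cos(d["q"][0])-d["p"][0]*np.sin(d["q"][0]) for d in D2];print("lat",np.round(off,4))
f=lambda x:np.concatenate([fk(x,d["q"])-[d["p"][0]*np.cos(d["q"][0])+d["p"][1]*np.sin(d["q"][0]),d["p"][2]] for d in D2])
s=least_squares(f,[0,.3,.4,.1,.4,1.5,.25],max_nfev=5000);print(s.x.round(4),np.abs(s.fun).max());print(D[-1])
from cell import optics
c=optics.camera("wrist");pickle.dump(c,open("w2.pkl","wb"));cv2.imwrite("pics/w2.png",np.clip(c["color"].astype(float)*1.8,0,255).astype(np.uint8))
W,th=fcloud(c);print(c["vfov"],th.max(),(-c["R"].T@c["t"]).round(3))
k=(c["depth"]>0)&(W[...,2]>.12)&(W[...,0]>.0)&(W[...,0]<.75)&(W[...,1]<.35)&(W[...,1]>-.4)
for z in np.arange(.12,1,.06):
    w=W[k&(W[...,2]>=z)&(W[...,2]<z+.06)]
    if len(w):print(round(z,2),len(w),np.percentile(w,[2,98],axis=0).round(3).tolist())
E
```

```text
clock: 4.88
tcp_pos: [0.2631, 0.339, 0.1348]
tool_rot: [-0.387, -2.71, 1.296]
contact_force: [-0.1, 1.0, 0.9]
opening: 0.855
grasp_force: 0.0
lat [0.0837 0.0836 0.0836 0.0836 0.0836 0.0836 0.0718 0.0837]
[ 1.0000e-04  1.2820e-01  5.8460e-01 -4.0000e-04  3.9950e-01  1.4966e+00
  4.3730e-01] 6.803834960278365e-05
{'q': [0.9327233850152874, 0.7139559663716868, 0.2337806316032345, 1.9480294546564856, -0.2816864387759402, 1.3457370833325328], 'p': [0.2631021326407074, 0.3389530496466454, 0.13478955772451923], 'r': [-0.38690699702881426, -2.710317571324232, 1.2962379729510256]}
65.70646984690485 1.0798971417700916 [0.22 0.5  0.25]
0.12 3640 [[0.002, -0.009, 0.121], [0.111, 0.081, 0.179]]
0.18 1804 [[0.002, -0.038, 0.181], [0.091, 0.074, 0.21]]
```

View pics/w2.png

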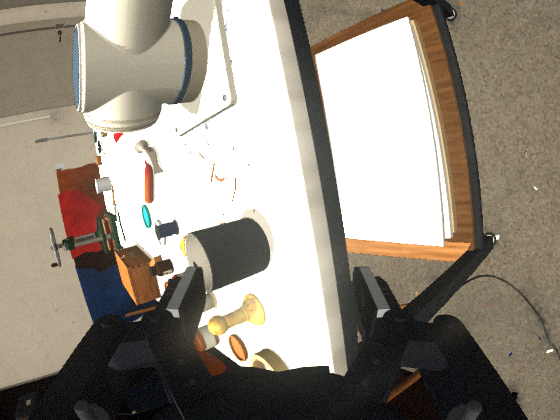

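Only the mug, base and bench are visible; the lamp is still above the frame. I'll check that the left side is free, then tilt further.

```bash
python3 - <<'E'
from h import *
import pickle
c=pickle.load(open("w2.pkl","rb"));W,th=fcloud(c)
k=(c["depth"]>0)&(W[...,1]>.25);print("left zmax",np.percentile(W[k][:,2],[50,90,99,100]))
from cell import get_state
s=get_state();R=Ro.from_rotvec(s["tool_rot"]).as_matrix();print("tool z",R[:,2],"cam axis",c["R"][2],"cam right",c["R"][0])
E
python3 -m pendant '[[[0,0,0],[0.04,0,0],0.85],[[0,0,0],[0.08,0,0],0.85],[[0,0,0],[0.12,0,0],0.85],[[0,0,0],[0.15,0,0],0.85],[[0,0,0],[0.15,0,0],0.85],[[0,0,0],[0.15,0,0],0.85]]';python3 log.py; tail -1 log.jsonl
python3 - <<'E'
from h import *
import pickle
from cell import optics
c=optics.camera("wrist");pickle.dump(c,open("w3.pkl","wb"));cv2.imwrite("pics/w3.png",np.clip(c["color"].astype(float)*1.8,0,255).astype(np.uint8))
W,th=fcloud(c);print(c["R"][2],-c["R"].T@c["t"])
k=(c["depth"]>0)&(W[...,2]>.12)&(W[...,0]>.1)&(W[...,0]<.75)&(W[...,1]<.35)&(W[...,1]>-.4)
for z in np.arange(.12,1,.06):
    w=W[k&(W[...,2]>=z)&(W[...,2]<z+.06)]
    if len(w):print(round(z,2),len(w),np.percentile(w,[2,98],axis=0).round(3).tolist())
E
```

```text
left zmax [0.16238078 0.24626655 0.27190933 0.28209099]
tool z [-0.20805796 -0.74630812 -0.63224684] cam axis [ 0.11854351 -0.79798434 -0.59090475] cam right [ 0.17966669  0.60251592 -0.77762102]
clock: 5.68
tcp_pos: [0.2264, 0.2544, 0.0629]
tool_rot: [-0.332, -2.361, 1.805]
contact_force: [-0.5, 0.4, -0.1]
opening: 0.851
grasp_force: 0.0
{"q": [0.9387851365143454, 0.9342691429402721, 0.027020161153134, 1.9488231588879168, -0.35389788769826935, 1.484731295358392], "p": [0.2263844403698813, 0.2543528587707557, 0.0628806763682444], "r": [-0.3324895230644405, -2.3612514527561155, 1.8050856494004186]}
[ 0.07908513 -0.96637063 -0.24469032] [0.19048566 0.44770572 0.11112746]
0.12 6199 [[0.104, -0.003, 0.121], [0.259, 0.349, 0.158]]
0.42 873 [[0.334, -0.053, 0.443], [0.405, 0.044, 0.478]]
0.48 19 [[0.32, -0.054, 0.48], [0.336, -0.043, 0.484]]
```

View pics/w3.png

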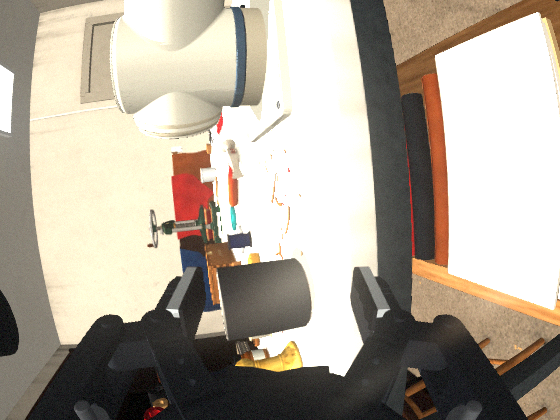

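The shade's underside edge shows at (5,325) at z≈0.443, x 0.28–0.41, with its arm rising from the bracket at (0.6, 0.2). The arm can't pass outside it, but it can fold inward (TCP radius ≈ 0.2 m) and swing round between the base and the lamp. I'll go upright first.

```bash

python3 -m pendant '[[[0,0,0],[-0.05,0,0],0.5],[[0,0,0],[-0.1,0,0],0.5],[[0,0,0],[-0.15,0,0],0.5],[[0,0,0],[-0.2,0,0],0.5],[[0,0,0],[-0.25,0,0],0.5],[[0,0,0],[-0.3,0,0],0.5],[[0,0,0],[-0.35,0,0],0.5],[[0,0,0],[-0.4,0,0],0.5],[[0,0,0],[-0.45,0,0],0.5],[[0,0,0],[-0.45,0,0],0.5]]'
python3 -m pendant '[[[0,0,-0.3],[0,0,0],0.5],[[0,0,-0.65],[0,0,0],0.5],[[0,0,-0.65],[0,0,0],0.5],[[0,0,-0.65],[0,0,0],0.5]]'
python3 - <<'E'
from h import *
from cell import get_state
s=get_state();print(s["joints"].round(3),s["tool_rot"])
for p in [(.2,.27),(.13,.19),(.19,.09),(.205,0),(.18,-.1),(.14,-.18),(.25,-.28)]:print(p,rel(s,*p,.27).round(3))
E
```

```text
clock: 6.98
tcp_pos: [0.2258, 0.2523, 0.0643]
tool_rot: [0.417, 3.076, 0.168]
contact_force: [-0.3, -0.4, 0.8]
opening: 0.5
grasp_force: 0.0
clock: 7.48
tcp_pos: [0.2229, 0.2461, 0.1402]
tool_rot: [0.413, 3.081, 0.16]
contact_force: [-0.2, 0.7, -0.2]
opening: 0.504
grasp_force: 0.0
[ 0.513 -0.173 -0.575  1.082  0.065  0.782] [0.41280361 3.08055937 0.16037929]
(0.2, 0.27) [ 0.22   0.256 -1.064]
(0.13, 0.19) [ 0.606 -0.536 -1.154]
(0.19, 0.09) [-0.096 -1.205 -1.215]
(0.205, 0) [-0.414 -1.892 -1.283]
(0.18, -0.1) [-0.434 -2.746 -1.374]
(0.14, -0.18) [-0.288 -3.473 -1.453]
(0.25, -0.28) [-1.392 -4.033 -1.496]
```

```bash
cat >> h.py <<'E'
R0=Ro.from_rotvec([0,np.pi,0])
def yaw_target(deg): # tool down, tool y at world azimuth deg
    a=np.radians(deg);y=np.array([np.cos(a),np.sin(a),0]);z=np.array([0,0,-1.]);return Ro.from_matrix(np.c_[np.cross(y,z),y,z])
def go(s,pts,deg=73.2):
    R=Ro.from_rotvec(s["tool_rot"]);print("turn",((R.inv()*yaw_target(deg)).as_rotvec()/np.pi).round(4))
    for p in pts:print(p,(R.inv().apply(np.array(p)-s["tcp_pos"])/.12).round(3))
E
python3 - <<'E'
from h import *
from cell import get_state
go(get_state(),[(.21,.25,.25)])
E
```

```text
turn [0.0338 0.0045 0.0085]
(0.21, 0.25, 0.25) [ 0.098  0.1   -0.911]
```

```bash

python3 -m pendant '[[[0.05,0.05,-0.45],[0.017,0.002,0.004],0.5],[[0.1,0.1,-0.91],[0.034,0.0045,0.0085],0.5],[[0.1,0.1,-0.91],[0.034,0.0045,0.0085],0.5]]'
python3 - <<'E'
from h import *
from cell import get_state
s=get_state();print(s["joints"].round(3))
go(s,[(.15,.2,.27)]);p0=s["tcp_pos"];
E
```

```text
clock: 7.85
tcp_pos: [0.2107, 0.2513, 0.2516]
tool_rot: [0.457, 3.107, 0.001]
contact_force: [0.6, 1.0, -1.1]
opening: 0.498
grasp_force: 0.0
[ 0.615 -0.141 -0.261  1.45  -0.     0.908]
turn [0.0002 0.0003 0.0003]
(0.15, 0.2, 0.27) [ 0.361 -0.555 -0.154]
```

```bash

python3 -m pendant '[[[0.18,-0.43,-0.1],[0,0,0],0.5],[[0.36,-0.86,-0.15],[0,0,0],0.5],[[0.36,-0.86,-0.15],[0,0,0],0.5],[[0.36,-0.86,-0.15],[0,0,0],0.5]]'
python3 - <<'E'
from h import *
from cell import get_state
s=get_state();print(s["joints"].round(3))
go(s,[(.18,.09,.27),(.2,.0,.27)])
E
```

```text
clock: 8.35
tcp_pos: [0.1385, 0.1635, 0.2668]
tool_rot: [-0.46, -3.106, 0.002]
contact_force: [0.0, 0.2, -0.6]
opening: 0.501
grasp_force: 0.0
[ 0.467 -0.349 -0.357  1.566  0.     0.761]
turn [-0.0005 -0.0006 -0.0004]
(0.18, 0.09, 0.27) [-0.509 -0.486 -0.027]
(0.2, 0.0, 0.27) [-0.886 -1.155 -0.027]
```

```bash

python3 -m pendant '[[[-0.19,-0.233,0],[0,0,0],0.5],[[-0.38,-0.467,0],[0,0,0],0.5],[[-0.57,-0.7,0],[0,0,0],0.5],[[-0.76,-0.933,0],[0,0,0],0.5],[[-0.76,-0.933,0],[0,0,0],0.5]]'
python3 - <<'E'
from h import *
from cell import get_state,optics
s=get_state();print(s["joints"].round(3))
go(s,[(.17,-.1,.27)])
c=optics.camera("scene");cv2.imwrite("pics/s2.png",c["color"])
E
```

```text
clock: 8.98
tcp_pos: [0.1946, 0.0278, 0.2666]
tool_rot: [-0.471, -3.101, 0.002]
contact_force: [0.3, -0.7, 0.1]
opening: 0.501
grasp_force: 0.0
[-0.294 -0.382 -0.373  1.584 -0.002  0.007]
turn [-0.0006 -0.0014 -0.0026]
(0.17, -0.1, 0.27) [-0.12  -1.078 -0.027]
```

View pics/s2.png

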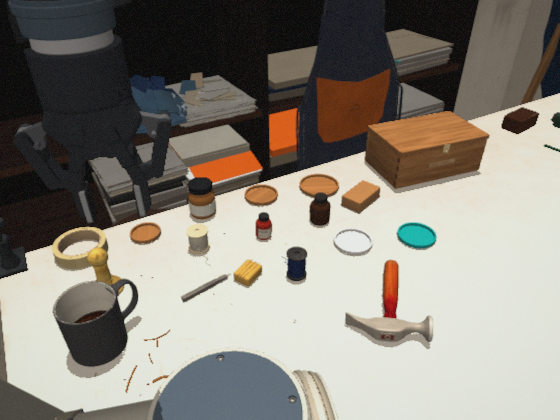

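The scene view shows the gripper (at (85,110)) between the camera and the lamp, no contact, and the objects unmoved. I'll continue round.

```bash

python3 -m pendant '[[[-0.03,-0.25,0],[0,0,0],0.5],[[-0.06,-0.5,0],[0,0,0],0.5],[[-0.09,-0.75,0],[0,0,0],0.5],[[-0.11,-1,0],[0,0,0],0.5],[[-0.11,-1,0],[0,0,0],0.5]]'
python3 -m pendant '[[[0.1,-0.25,0],[0,0,0],0.6],[[0.1,-0.5,0],[0,0,0],0.6],[[0,-0.75,0],[0,0,0],0.6],[[-0.1,-1,0],[0,0,0],0.6],[[-0.1,-1,0],[0,0,0],0.6]]'
python3 - <<'E'
from h import *
from cell import get_state,optics
s=get_state();print(s["joints"].round(3))
go(s,[(.3,-.3,.2),(.569,-.1845,.2),(.434,-.261,.15)])
E
```

```text
clock: 9.65
tcp_pos: [0.1713, -0.0894, 0.2671]
tool_rot: [-0.463, -3.104, 0.0]
contact_force: [-0.4, -0.5, 0.0]
opening: 0.501
grasp_force: 0.0
clock: 10.28
tcp_pos: [0.1493, -0.2073, 0.2671]
tool_rot: [-0.456, -3.106, -0.001]
contact_force: [0.4, 0.9, -0.6]
opening: 0.605
grasp_force: 0.0
[-1.277 -0.271 -0.313  1.531 -0.002 -0.986]
turn [ 0.0002 -0.0009  0.0006]
(0.3, -0.3, 0.2) [-1.427 -0.379  0.555]
(0.569, -0.1845, 0.2) [-3.297  1.187  0.551]
(0.434, -0.261, 0.15) [-2.404  0.252  0.969]
```

```bash

python3 -m pendant '[[[-0.3,-0.3,0],[0,0,0],0.6],[[-0.6,-0.55,0],[0,0,0],0.6],[[-0.9,-0.8,0.08],[0,0,0],0.6],[[-0.9,-0.8,0.08],[0,0,0],0.6]]' >/dev/null
python3 -m pendant '[[[-0.3,-0.3,0],[0,0,0],0.6],[[-0.6,-0.55,0],[0,0,0],0.6],[[-0.9,-0.8,0.08],[0,0,0],0.6],[[-0.9,-0.8,0.08],[0,0,0],0.6]]' 
python3 -m pendant '[[[0.15,0.1,0.15],[-0.04,0.03,0],0.6],[[0.3,0.2,0.3],[-0.08,0.06,0],0.6],[[0.45,0.3,0.45],[-0.12,0.09,0],0.6],[[0.57,0.44,0.54],[-0.16,0.12,0],0.6],[[0.57,0.44,0.54],[-0.16,0.12,0],0.6]]'
python3 - <<'E'
from h import *
from cell import get_state,optics
s=get_state();print(s["joints"].round(3))
go(s,[(.2,-.31,.12)])
E
```

```text
clock: 11.28
tcp_pos: [0.3014, -0.4527, 0.2466]
tool_rot: [-0.455, -3.105, -0.003]
contact_force: [-0.6, 0.7, 0.4]
opening: 0.601
grasp_force: 0.0
clock: 11.9
tcp_pos: [0.2491, -0.3817, 0.1821]
tool_rot: [-0.399, -2.701, -0.785]
contact_force: [-0.2, 0.3, -0.4]
opening: 0.603
grasp_force: 0.0
[-1.189  0.571  0.28   1.914  0.016 -0.901]
turn [ 1.608e-01 -1.219e-01 -1.000e-04]
(0.2, -0.31, 0.12) [0.297 0.101 0.833]
```

```bash

python3 -m pendant '[[[0.1,0.02,0.2],[-0.04,0.03,0],0.6],[[0.15,0.05,0.4],[-0.08,0.06,0],0.6],[[0.2,0.1,0.6],[-0.12,0.09,0],0.6],[[0.3,0.1,0.83],[-0.16,0.12,0],0.6],[[0.3,0.1,0.83],[-0.16,0.12,0],0.6],[[0.3,0.1,0.83],[-0.16,0.12,0],0.6]]'
python3 - <<'E'
from h import *
import pickle
from cell import optics,get_state
print(get_state()["joints"].round(3))
c=optics.camera("wrist");pickle.dump(c,open("w4.pkl","wb"));cv2.imwrite("pics/w4.png",np.clip(c["color"].astype(float)*1.8,0,255).astype(np.uint8))
W,th=fcloud(c);print(c["R"][2],-c["R"].T@c["t"])
k=(c["depth"]>0)&(W[...,2]>.1)&(W[...,0]>.1)&(W[...,0]<.9)&(W[...,1]>-.2)&(W[...,1]<.6)
for z in np.arange(.10,1.2,.05):
    w=W[k&(W[...,2]>=z)&(W[...,2]<z+.05)]
    if len(w):print(round(z,2),len(w),np.percentile(w,[2,98],axis=0).round(3).tolist())
E
```

```text
clock: 12.65
tcp_pos: [0.1819, -0.2761, 0.0846]
tool_rot: [-0.329, -2.192, -1.346]
contact_force: [-0.7, 0.2, 0.1]
opening: 0.597
grasp_force: 0.0
[-1.234  0.851  0.019  1.948 -0.01  -0.929]
[-0.03053283  0.85401772 -0.51934718] [ 0.1700647  -0.44191068  0.19821756]
0.1 4428 [[0.103, -0.063, 0.101], [0.594, 0.194, 0.149]]
0.15 6240 [[0.104, -0.115, 0.151], [0.599, 0.197, 0.199]]
0.2 7482 [[0.157, -0.168, 0.201], [0.605, 0.204, 0.249]]
0.25 5521 [[0.172, -0.19, 0.251], [0.622, 0.215, 0.298]]
0.3 924 [[0.184, -0.138, 0.3], [0.624, 0.234, 0.338]]
```

View pics/w4.png

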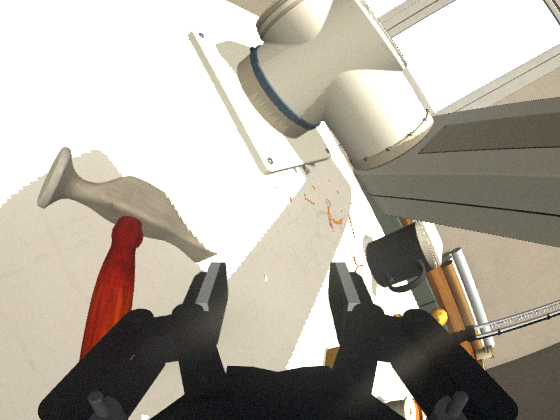

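The view shows the base with the shoulder offset to the arm's left, its grey upper arm at (470,160), and the lamp pole at (520,320). I'll measure the upper arm's lateral extent and the pole and shade points.

```bash
python3 - <<'E'
from h import *
import pickle
c=pickle.load(open("w4.pkl","rb"));W,th=fcloud(c);q=-1.234
lat=W@np.array([-np.sin(q),np.cos(q),0]);rho=W@np.array([np.cos(q),np.sin(q),0])
for n,(u0,u1,v0,v1) in dict(uparm=(440,555,130,210),pole=(470,558,300,340),dark=(500,558,370,415),base=(270,400,0,150)).items():
    k=c["depth"][v0:v1,u0:u1]>0;w=W[v0:v1,u0:u1][k]
    print(n,k.sum(),np.percentile(w,[2,50,98],axis=0).round(3).tolist(),"lat",np.percentile(lat[v0:v1,u0:u1][k],[2,50,98]).round(3),"rho",np.percentile(rho[v0:v1,u0:u1][k],[2,50,98]).round(3))
w=W[300:345,450:559].reshape(-1,3);w=w[(w[:,2]>.1)&(w[:,1]>.1)]
for z in np.arange(.1,.4,.04):
    k=(w[:,2]>z)&(w[:,2]<z+.04)
    if k.any():print(z.round(2),k.sum(),w[k].mean(0).round(3))
E
```

```text
uparm 9167 [[0.181, -0.184, 0.175], [0.223, -0.13, 0.234], [0.26, -0.039, 0.286]] lat [0.158 0.16  0.201] rho [0.096 0.197 0.254]
pole 3508 [[0.582, 0.185, -0.015], [1.241, 1.317, 0.196], [1.559, 1.328, 0.445]] lat [0.613 1.601 1.908] rho [-0.861 -0.763  0.023]
dark 2601 [[0.245, -0.372, 0.041], [1.639, 0.971, 0.192], [1.645, 1.216, 0.349]] lat [0.108 1.869 1.949] rho [-0.605 -0.375  0.433]
base 19426 [[-0.556, -0.087, 0.012], [0.044, -0.052, 0.127], [0.141, 1.363, 0.311]] lat [-0.089  0.025  0.132] rho [-1.467  0.065  0.073]
0.1 420 [0.99  0.813 0.119]
0.14 429 [1.006 0.816 0.16 ]
0.18 419 [1.019 0.815 0.2  ]
0.22 412 [1.032 0.815 0.24 ]
0.26 403 [1.063 0.834 0.28 ]
0.3 250 [1.325 1.177 0.318]
0.34 223 [1.456 1.322 0.36 ]
0.38 211 [1.483 1.321 0.4  ]
```

The upper arm runs 0.16–0.27 m to the left of the base axis, so the shade's height matters for the small dish. I'll look at the shade from above and behind, with the arm folded, using depth only.

```bash
python3 - <<'E'
from h import *
from cell import get_state
go(get_state(),[(.18,-.28,.2)],30)
E
```

```text
turn [ 0.2055 -0.3345  0.2084]
(0.18, -0.28, 0.2) [ 0.555  0.695 -0.363]
```

```bash

python3 -m pendant '[[[0.1,0.15,-0.08],[0.026,-0.042,0.026],0.5],[[0.2,0.25,-0.15],[0.051,-0.084,0.052],0.5],[[0.3,0.4,-0.2],[0.077,-0.125,0.078],0.5],[[0.4,0.5,-0.3],[0.103,-0.167,0.104],0.5],[[0.5,0.6,-0.36],[0.128,-0.209,0.13],0.5],[[0.55,0.7,-0.36],[0.154,-0.251,0.156],0.5],[[0.55,0.7,-0.36],[0.18,-0.293,0.182],0.5],[[0.55,0.7,-0.36],[0.206,-0.334,0.208],0.5],[[0.55,0.7,-0.36],[0.206,-0.334,0.208],0.5]]'
python3 - <<'E'
from h import *
from cell import get_state
s=get_state();print(s["joints"].round(3));go(s,[(.14,-.2,.3)],-20)
E
```

```text
clock: 13.82
tcp_pos: [0.1805, -0.2778, 0.2022]
tool_rot: [1.566, 2.721, -0.005]
contact_force: [-0.5, 0.3, -0.3]
opening: 0.503
grasp_force: 0.0
[-1.249e+00 -1.280e-01 -3.740e-01  1.321e+00 -1.000e-03 -2.050e-01]
turn [0.     0.0012 0.2787]
(0.14, -0.2, 0.3) [ 0.727  0.033 -0.818]
```

```bash

python3 -m pendant '[[[0.2,0,-0.2],[0,0,0.056],0.5],[[0.4,0,-0.4],[0,0,0.11],0.5],[[0.55,0,-0.6],[0,0,0.167],0.5],[[0.73,0.03,-0.82],[0,0,0.22],0.5],[[0.73,0.03,-0.82],[0,0,0.278],0.5],[[0.73,0.03,-0.82],[0,0,0.278],0.5]]'
python3 - <<'E'
from h import *
from cell import get_state
s=get_state();print(s["joints"].round(3));go(s,[(.17,-.1,.38),(.19,-.02,.42)],-20)
E
```

```text
clock: 14.58
tcp_pos: [0.1398, -0.2027, 0.2989]
tool_rot: [-2.566, -1.802, -0.002]
contact_force: [-0.5, -0.6, 0.4]
opening: 0.502
grasp_force: 0.0
[-1.312e+00 -2.820e-01 -2.390e-01  1.619e+00 -1.000e-03  6.050e-01]
turn [-0.0013 -0.0013  0.0009]
(0.17, -0.1, 0.38) [ 0.893 -0.056 -0.672]
(0.19, -0.02, 0.42) [ 1.578 -0.127 -1.002]
```

```bash

python3 -m pendant '[[[0.3,0,-0.2],[0,0,0],0.5],[[0.6,0,-0.4],[0,0,0],0.5],[[0.9,-0.05,-0.67],[0,0,0],0.5],[[0.9,-0.05,-0.67],[0,0,0],0.5]]'
python3 -m pendant '[[[0,0,-0.1],[-0.043,0.036,0],0.5],[[0,0,-0.2],[-0.085,0.071,0],0.5],[[0,0,-0.2],[-0.128,0.107,0],0.5],[[0,0,-0.2],[-0.128,0.107,0],0.5]]'
cat > look.py <<'E'
from h import *
import pickle,sys
from cell import optics,get_state
s=get_state();print(s["joints"].round(3),s["tcp_pos"].round(3))
c=optics.camera("wrist");pickle.dump(c,open(sys.argv[1]+".pkl","wb"));cv2.imwrite(f"pics/{sys.argv[1]}.png",np.clip(c["color"].astype(float)*1.8,0,255).astype(np.uint8))
W,th=fcloud(c);print(c["R"].round(3),-c["R"].T@c["t"])
k=(c["depth"]>0)&(W[...,2]>.1)&(W[...,0]>.2)&(W[...,0]<.9)&(W[...,1]>-.15)&(W[...,1]<.7)
for z in np.arange(.10,1.2,.04):
    kk=k&(W[...,2]>=z)&(W[...,2]<z+.04)
    if kk.any():w=W[kk];v,u=np.nonzero(kk);print(round(z,2),len(w),np.percentile(w,[2,98],axis=0).round(3).tolist(),u.min(),u.max(),v.min(),v.max())
E
python3 look.py w5
```

```text
clock: 15.08
tcp_pos: [0.1717, -0.0983, 0.3808]
tool_rot: [-2.561, -1.813, -0.003]
contact_force: [0.2, -0.2, -1.0]
opening: 0.497
grasp_force: 0.0
clock: 15.58
tcp_pos: [0.2112, -0.1214, 0.3655]
tool_rot: [2.392, 1.673, 0.715]
contact_force: [0.5, 0.1, -0.7]
opening: 0.501
grasp_force: 0.0
[-1.712 -0.354 -0.22   1.948  0.44   0.155] [ 0.211 -0.121  0.366]
[[ 0.85  -0.373  0.371]
 [-0.404 -0.915  0.004]
 [ 0.338 -0.153 -0.928]] [ 0.15140196 -0.07141709  0.55270139]
0.1 5 [[0.203, -0.105, 0.134], [0.22, -0.103, 0.139]] 200 213 210 214
0.14 186 [[0.2, -0.104, 0.144], [0.225, -0.091, 0.179]] 199 220 199 214
0.18 353 [[0.201, -0.091, 0.181], [0.227, -0.075, 0.219]] 198 223 184 205
0.22 548 [[0.2, -0.075, 0.221], [0.229, -0.058, 0.259]] 197 228 163 190
0.26 838 [[0.201, -0.059, 0.261], [0.231, -0.042, 0.299]] 196 234 139 170
0.3 1360 [[0.2, -0.044, 0.301], [0.233, -0.027, 0.339]] 195 243 106 148
0.34 2321 [[0.201, -0.028, 0.341], [0.235, -0.011, 0.379]] 195 257 62 115
0.38 4128 [[0.201, -0.133, 0.381], [0.237, 0.005, 0.42]] 195 335 5 308
0.42 1946 [[0.2, -0.142, 0.42], [0.235, 0.008, 0.459]] 197 388 0 323
0.46 5226 [[0.201, -0.15, 0.462], [0.347, -0.037, 0.499]] 360 544 0 381
0.5 589 [[0.2, -0.15, 0.5], [0.363, -0.039, 0.509]] 451 552 0 400
```

View pics/w5.png

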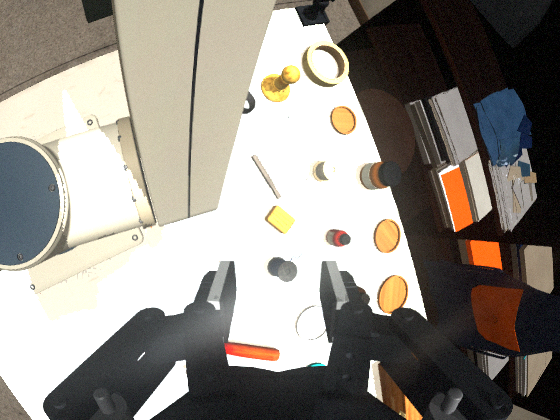

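```bash
python3 - <<'E'
from h import *
import pickle
c=pickle.load(open("w5.pkl","rb"));W,th=fcloud(c)
for v in range(0,200,20):
    print(v,[W[v,u].round(3).tolist() for u in (470,510,550)])
E
```

```text
0 [[0.301, -0.034, 0.484], [0.319, -0.038, 0.497], [0.353, -0.04, 0.51]]
20 [[1.507, 0.194, -0.112], [0.324, -0.046, 0.491], [1.613, 0.084, 0.208]]
40 [[1.427, 0.104, -0.113], [0.334, -0.055, 0.482], [1.615, 0.009, 0.172]]
60 [[1.358, 0.022, -0.113], [1.615, -0.018, -0.049], [1.615, -0.068, 0.139]]
80 [[1.295, -0.052, -0.112], [1.611, -0.102, -0.084], [1.61, -0.146, 0.11]]
100 [[1.244, -0.122, -0.113], [1.459, -0.175, -0.048], [1.613, -0.226, 0.08]]
120 [[1.231, -0.193, -0.134], [1.396, -0.246, -0.046], [1.612, -0.309, 0.055]]
140 [[1.402, -0.298, -0.276], [1.298, -0.305, -0.023], [1.616, -0.395, 0.029]]
160 [[1.371, -0.379, -0.286], [1.318, -0.385, -0.055], [1.61, -0.483, 0.009]]
180 [[1.333, -0.458, -0.289], [1.313, -0.463, -0.074], [1.613, -0.576, -0.011]]
```

The shade is only in the top right corner, around (510,20). I'll shift toward +y with the same tilt.

```bash
python3 - <<'E'
from h import *
from cell import get_state
s=get_state();go(s,[(.19,0,.40),(.2,-.05,.39)],-20)
E
```

```text
turn [ 0.1249 -0.1027 -0.0018]
(0.19, 0, 0.4) [ 0.983 -0.424 -0.187]
(0.2, -0.05, 0.39) [ 0.6   -0.227 -0.143]
```

```bash

python3 -m pendant '[[[0.25,-0.1,-0.05],[0,0,0],0.5],[[0.5,-0.2,-0.1],[0,0,0],0.5],[[0.75,-0.3,-0.15],[0,0,0],0.5],[[0.98,-0.42,-0.2],[0,0,0],0.5],[[0.98,-0.42,-0.2],[0,0,0],0.5],[[0.98,-0.42,-0.2],[0,0,0],0.5]]'
python3 look.py w6 | grep -v "^0.[123]"
python3 - <<'E'
from h import *
import pickle
c=pickle.load(open("w6.pkl","rb"));W,th=fcloud(c)
k=(c["depth"]>0)&(W[...,2]>.4)&(W[...,0]>.26)&(W[...,0]<.8)&(W[...,1]>-.1)&(W[...,1]<.5)
for z in np.arange(.42,.9,.02):
    kk=k&(W[...,2]>=z)&(W[...,2]<z+.02)
    if kk.any():w=W[kk];v,u=np.nonzero(kk);print(round(z,2),len(w),w.min(0).round(3),w.max(0).round(3),u.min(),u.max(),v.min(),v.max())
E
```

```text
clock: 16.38
tcp_pos: [0.2386, 0.0065, 0.3898]
tool_rot: [2.411, 1.682, 0.666]
contact_force: [-0.4, -0.2, 0.2]
opening: 0.499
grasp_force: 0.0
[-1.319 -0.534 -0.195  1.947  0.462  0.595] [0.239 0.007 0.39 ]
[[ 0.861 -0.371  0.347]
 [-0.405 -0.914  0.028]
 [ 0.307 -0.165 -0.937]] [0.1851727  0.05894237 0.57824578]
0.42 1334 [[0.2, -0.018, 0.421], [0.333, 0.157, 0.459]] 125 440 0 329
0.46 17213 [[0.221, -0.034, 0.464], [0.339, 0.064, 0.5]] 304 529 62 388
0.5 24445 [[0.202, -0.033, 0.501], [0.344, 0.057, 0.536]] 306 559 61 419
0.54 487 [[0.23, -0.028, 0.54], [0.241, -0.022, 0.545]] 481 512 394 419
0.44 75 [0.315 0.06  0.452] [0.347 0.068 0.46 ] 415 440 75 99
0.46 2422 [0.285 0.005 0.46 ] [0.353 0.069 0.48 ] 412 474 65 221
0.48 9851 [ 0.284 -0.05   0.48 ] [0.358 0.067 0.5  ] 431 529 62 285
0.5 10940 [ 0.293 -0.045  0.5  ] [0.362 0.063 0.52 ] 480 559 61 273
0.52 3592 [ 0.309 -0.02   0.52 ] [0.363 0.057 0.53 ] 532 559 63 239
```

View pics/w6.png

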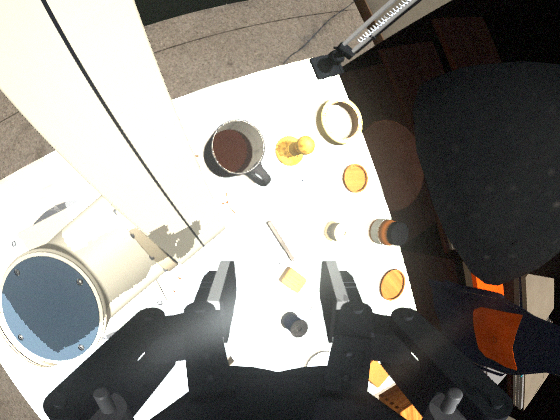

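The shade is at (500,160), its spring arm at (390,20) going up and to the right. I'll tilt a bit more to see its top.

```bash

python3 -m pendant '[[[0,-0.2,0],[-0.03,0,0],0.5],[[0,-0.35,0],[-0.06,0,0],0.5],[[0,-0.4,0],[-0.09,0,0],0.5],[[0,-0.4,0],[-0.12,0,0],0.5],[[0,-0.4,0],[-0.12,0,0],0.5]]'
python3 look.py w7 | head -5
python3 - <<'E'
from h import *
import pickle
c=pickle.load(open("w7.pkl","rb"));W,th=fcloud(c)
k=(c["depth"]>0)&(W[...,2]>.4)&(W[...,0]>.26)&(W[...,0]<.8)&(W[...,1]>-.1)&(W[...,1]<.6)
for z in np.arange(.42,.9,.02):
    kk=k&(W[...,2]>=z)&(W[...,2]<z+.02)
    if kk.any():w=W[kk];v,u=np.nonzero(kk);print(round(z,2),len(w),w.min(0).round(3),w.max(0).round(3),u.min(),u.max(),v.min(),v.max())
E
```

```text
clock: 17.05
tcp_pos: [0.3099, -0.0253, 0.3659]
tool_rot: [2.173, 1.422, 0.864]
contact_force: [8.8, 74.4, 14.6]
opening: 0.501
grasp_force: 0.0
[-1.735 -0.649 -0.426  1.949  0.742  0.188] [ 0.31  -0.025  0.366]
[[ 0.667 -0.401  0.627]
 [-0.5   -0.866 -0.022]
 [ 0.552 -0.299 -0.778]] [0.20925793 0.05292117 0.52354329]
0.1 351 [[0.57, 0.178, 0.101], [0.603, 0.21, 0.139]] 227 258 13 41
0.42 1290 [ 0.267 -0.044  0.42 ] [ 0.301 -0.022  0.44 ] 322 358 260 342
0.44 1779 [ 0.26  -0.052  0.44 ] [0.346 0.068 0.46 ] 332 390 25 367
0.46 8767 [ 0.26  -0.056  0.46 ] [0.353 0.069 0.48 ] 352 436 11 401
0.48 21446 [ 0.26  -0.051  0.48 ] [0.357 0.067 0.5  ] 401 510 7 397
0.5 17052 [ 0.26  -0.043  0.5  ] [0.362 0.063 0.52 ] 467 559 6 406
0.52 2895 [ 0.308 -0.015  0.52 ] [0.364 0.057 0.535] 524 559 9 219
```

View pics/w7.png

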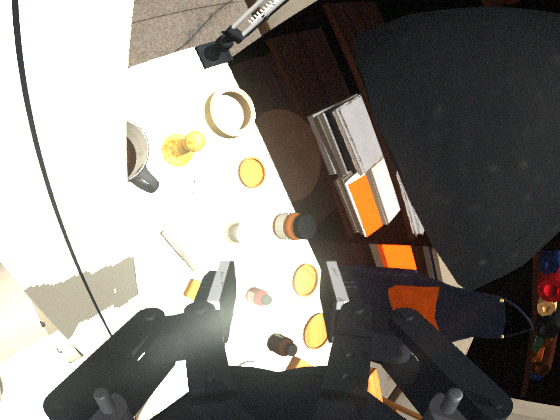

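Contact of 74 N: the tilted tool touched the robot's own upper arm. I'll back out the way I came.

```bash

python3 -m pendant '[[[0,0,0],[0.06,0,0],0.5],[[0,0,0],[0.12,0,0],0.5]]'
python3 - <<'E'
from h import *
from cell import get_state
s=get_state();print(s["joints"].round(3));go(s,[(.21,-.12,.33),(.2,-.1,.36)],-20)
E
```

```text
clock: 17.35
tcp_pos: [0.2879, -0.0188, 0.3582]
tool_rot: [2.304, 1.55, 0.8]
contact_force: [-1.1, -0.6, -0.2]
opening: 0.501
grasp_force: 0.0
[-1.341 -0.572 -0.355  1.74   0.612  0.631]
turn [ 0.1685 -0.0989 -0.0115]
(0.21, -0.12, 0.33) [-1.022 -0.278 -0.256]
(0.2, -0.1, 0.36) [-0.818 -0.286 -0.492]
```

```bash

python3 -m pendant '[[[-0.25,-0.07,-0.1],[0.042,-0.025,-0.003],0.5],[[-0.5,-0.14,-0.2],[0.084,-0.05,-0.006],0.5],[[-0.75,-0.22,-0.3],[0.126,-0.075,-0.009],0.5],[[-0.9,-0.28,-0.35],[0.168,-0.099,-0.0115],0.5],[[-0.9,-0.28,-0.35],[0.168,-0.099,-0.0115],0.5]]'
python3 - <<'E'
from h import *
from cell import get_state
s=get_state();print(s["joints"].round(3));go(s,[(.19,-.2,.27),(.28,-.28,.27)],73)
import pickle
c=pickle.load(open("w7.pkl","rb"));W,th=fcloud(c)
# shade: cone section fit per height, and the pole line
for n in("w6","w7"):
    c=pickle.load(open(n+".pkl","rb"));W,th=fcloud(c)
    k=(c["depth"]>0)&(W[...,0]>.27)&(W[...,0]<.42)&(np.abs(W[...,1])<.09)
    for z in np.arange(.45,.535,.015):
        w=W[k&(abs(W[...,2]-z)<.002)][:,:2]
        if len(w)>30:
            A=np.c_[2*w,np.ones(len(w))];x=np.linalg.lstsq(A,(w**2).sum(1),rcond=None)[0];print(n,z.round(3),x[:2].round(3),"r",np.sqrt(x[2]+x[0]**2+x[1]**2).round(3))
    k=(c["depth"]>0)&(W[...,2]>.08)&(W[...,0]>.5)&(W[...,0]<.9)&(W[...,1]>.1)&(W[...,1]<.7)
    w=W[k]
    if len(w):
        for z in np.arange(.08,.6,.05):
            a=w[(w[:,2]>z)&(w[:,2]<z+.05)]
            if len(a):print("pole",z.round(2),np.median(a,0).round(3))
E
```

```text
clock: 17.98
tcp_pos: [0.2096, -0.1065, 0.3428]
tool_rot: [-2.565, -1.813, -0.003]
contact_force: [0.1, -0.4, -0.1]
opening: 0.501
grasp_force: 0.0
[-0.837 -0.293 -0.134  1.731  0.002  1.074]
turn [ 6.000e-04 -5.000e-04 -5.138e-01]
(0.19, -0.2, 0.27) [-0.79   0.106  0.605]
(0.28, -0.28, 0.27) [-1.168  1.035  0.605]
w6 0.465 [ 0.348 -0.005] r 0.072
w6 0.48 [0.347 0.005] r 0.061
w6 0.495 [0.349 0.006] r 0.056
w6 0.51 [0.353 0.008] r 0.05
w6 0.525 [0.358 0.01 ] r 0.044
pole 0.08 [0.581 0.191 0.105]
pole 0.13 [0.593 0.195 0.158]
pole 0.18 [0.603 0.204 0.206]
pole 0.23 [0.619 0.209 0.247]
w7 0.45 [ 0.274 -0.028] r 0.005
w7 0.465 [ 0.337 -0.008] r 0.07
w7 0.48 [ 0.369 -0.017] r 0.091
w7 0.495 [0.342 0.004] r 0.052
w7 0.51 [0.353 0.008] r 0.051
w7 0.525 [0.356 0.013] r 0.041
pole 0.08 [0.581 0.19  0.105]
pole 0.13 [0.593 0.196 0.159]
pole 0.18 [0.609 0.198 0.191]
```

```bash
cat > arm.py <<'E'
import numpy as np
from scipy.optimize import brentq
A,B,C1,C2,LAT,Z0,BE=.5846,.3995,.10,.337,.0836,.1282,1.4966
t=np.linspace(0,1,15)[:,None];ph=np.linspace(0,2*np.pi,24)
def cone():
    P=[]
    for s in np.linspace(0,1,12):
        c=np.array([.345,.003,.443])*(1-s)+np.array([.378,.027,.585])*s;r=.065*(1-s)+.02*s
        P+= [c+[r*np.cos(f),r*np.sin(f),0] for f in ph]+[c]
    for s in np.linspace(0,1,20):P.append(np.array([.378,.027,.6])*(1-s)+np.array([.72,.25,.75])*s)
    for s in np.linspace(0,1,20):P.append(np.array([.58,.19,.1])*(1-s)+np.array([.72,.25,.75])*s)
    return np.array(P)
LAMP=cone()
def ik(p,d):
    "q1..q5 and joint points for TCP p, tool direction d"
    p=np.array(p);d=np.array(d)/np.linalg.norm(d);w5=p-C2*d
    r=np.hypot(*w5[:2]);
    if r<LAT:return None
    q1=np.arctan2(w5[1],w5[0])-np.arcsin(LAT/r)
    u=np.array([np.cos(q1),np.sin(q1),0]);l=np.array([-u[1],u[0],0])
    q5=np.arcsin(d@l);e=d-(d@l)*l;e/=np.linalg.norm(e);c=np.arctan2(-e[2],e@u)
    w4=w5-C1*e;x,z=w4@u,w4[2]-Z0;D=np.hypot(x,z)
    if D>A+B:return None
    a=np.arctan2(x,z)-np.arccos((A*A+D*D-B*B)/(2*A*D));f=np.arctan2(x-A*np.sin(a),z-A*np.cos(a));b=f-BE
    q=np.array([q1,a,a-b,c-b,q5]);el=A*np.sin(a)*u+[0,0,Z0+A*np.cos(a)]
    ok=np.all((q>[-3.04,-.91,-1.04,-1.92,-1.52])&(q<[3.04,1.82,1.36,1.94,1.45]))
    segs=[(l*.21+[0,0,Z0],el+.21*l,.06),(el+.22*l,el+.085*l,.06),(el+.085*l,w4,.05),(w4,w5,.05),(w5,p-.075*d,.05)]
    cl=[]
    for s0,s1,r in segs:
        v=s1-s0;k=np.clip(((LAMP-s0)@v)/(v@v),0,1)[:,None];cl.append(np.linalg.norm(LAMP-s0-k*v,axis=1).min()-r)
    return q,ok,np.array(cl)
if __name__=="__main__":
    T=dict(jar=(.569,-.1845),ld=(.5297,-.4552),mb=(.4215,-.386),md=(.562,-.321),sb=(.4335,-.261),sd=(.555,-.054))
    for k,(x,y) in T.items():
        for z in(.012,.1):
            q,ok,cl=ik((x,y,z),(0,0,-1));print(k,z,q.round(2),ok,cl.round(3))
    print("tilted sd")
    for th in(15,25,35,45):
        for az in(60,90,120,150):
            for z in(.012,.08):
                s=np.radians(th);g=np.radians(az);R=ik((.555,-.054,z),(np.sin(s)*np.cos(g),np.sin(s)*np.sin(g),-np.cos(s)))
                if R and z>.05 or (R and R[2].min()>.02):print(th,az,z,R[0].round(2),R[1],R[2].round(3))
E
python3 arm.py
```

```text
jar 0.012 [-0.45  0.44 -0.18  0.95  0.  ] True [0.024 0.031 0.033 0.178 0.196]
jar 0.1 [-0.45  0.38 -0.04  1.15  0.  ] True [0.058 0.066 0.046 0.178 0.178]
ld 0.012 [-0.83  0.6   0.1   1.08  0.  ] True [-0.056  0.043  0.148  0.379  0.39 ]
ld 0.1 [-0.83  0.55  0.24  1.27  0.  ] True [-0.057  0.034  0.147  0.379  0.379]
mb 0.012 [-0.89  0.4  -0.24  0.92  0.  ] True [-0.026  0.048  0.159  0.281  0.295]
mb 0.1 [-0.89  0.34 -0.11  1.13  0.  ] True [-0.006  0.06   0.166  0.281  0.282]
md 0.012 [-0.65  0.52 -0.05  1.01  0.  ] True [-0.042 -0.013  0.096  0.275  0.289]
md 0.1 [-0.65  0.46  0.09  1.2   0.  ] True [-0.017  0.005  0.103  0.275  0.275]
sb 0.012 [-0.71  0.31 -0.4   0.86  0.  ] True [0.032 0.071 0.094 0.164 0.184]
sb 0.1 [-0.71  0.23 -0.26  1.08  0.  ] True [0.059 0.107 0.112 0.164 0.164]
sd 0.012 [-0.25  0.38 -0.28  0.91  0.  ] True [ 0.107  0.088 -0.042  0.103  0.129]
sd 0.1 [-0.25  0.31 -0.14  1.12  0.  ] True [ 0.13   0.128 -0.022  0.103  0.103]
tilted sd
15 60 0.08 [-0.41  0.28 -0.27  0.99  0.26] True [0.104 0.125 0.016 0.097 0.103]
15 90 0.08 [-0.4   0.37 -0.13  1.17  0.24] T
[... 590 characters left out ...]
053 -0.014  0.248  0.213]
35 60 0.08 [-0.61  0.31 -0.37  0.95  0.61] True [0.047 0.077 0.07  0.141 0.156]
35 90 0.08 [-0.56  0.51 -0.06  1.36  0.51] True [-0.03  -0.015  0.069  0.226  0.222]
35 120 0.08 [-0.45  0.67  0.22  1.65  0.33] True [-0.058 -0.047  0.03   0.277  0.234]
35 150 0.08 [-0.32  0.77  0.41  1.82  0.12] True [-0.024 -0.03  -0.004  0.304  0.219]
45 60 0.08 [-0.7   0.37 -0.4   0.98  0.77] True [0.01  0.043 0.094 0.181 0.198]
45 90 0.08 [-0.62  0.6  -0.02  1.48  0.61] True [-0.057 -0.025  0.085  0.273  0.25 ]
45 120 0.08 [-0.48  0.78  0.33  1.82  0.39] True [-0.058  0.001  0.05   0.328  0.242]
45 150 0.08 [-0.33  0.9   0.58  2.02  0.14] False [-0.013  0.016  0.031  0.356  0.223]
```

The shade is a tilted cone (r≈65 mm at z 0.445, narrowing to 20 mm near z 0.585). Modelled with the arm, it would overlap the upper arm at several necessary poses, so I need to know whether it's solid. I'll test that with a very gentle fingertip touch, stopping on force.

```bash
python3 - <<'E'
from h import *
from cell import get_state
s=get_state();go(s,[(.18,-.05,.40),(.165,0,.41)],-5)
E
```

```text
turn [ 0.0002 -0.0007 -0.0805]
(0.18, -0.05, 0.4) [ 0.363 -0.389 -0.476]
(0.165, 0, 0.41) [ 0.714 -0.646 -0.558]
```

```bash

python3 -m pendant '[[[0.18,-0.2,-0.24],[0,0,-0.02],1],[[0.36,-0.39,-0.48],[0,0,-0.04],1],[[0.54,-0.52,-0.52],[0,0,-0.06],1],[[0.71,-0.65,-0.56],[0,0,-0.08],1],[[0.71,-0.65,-0.56],[0,0,-0.08],1]]'
python3 - <<'E'
from h import *
from cell import get_state
s=get_state();print(s["joints"].round(3));go(s,[(.165,0,.41),(.205,0,.41),(.25,0,.41)],-5)
E
```

```text
clock: 18.6
tcp_pos: [0.1639, 0.0019, 0.4094]
tool_rot: [2.313, 2.115, 0.009]
contact_force: [-0.3, -0.6, -0.1]
opening: 1.002
grasp_force: 0.0
[-0.531 -0.389 -0.002  1.948  0.003  1.13 ]
turn [ 0.003   0.0004 -0.0007]
(0.165, 0, 0.41) [-0.015  0.011 -0.005]
(0.205, 0, 0.41) [ 0.015  0.343 -0.002]
(0.25, 0, 0.41) [0.048 0.716 0.001]
```

```bash
cat > chk.py <<'E'
from cell import get_state
import numpy as np,sys
s=get_state();f=np.linalg.norm(s["contact_force"]);print(s["tcp_pos"].round(4),s["contact_force"].round(1),s["clock"]);sys.exit(f>6)
E
python3 -m pendant '[[[0,0.15,0],[0,0,0],1],[[0,0.3,0],[0,0,0],1],[[0,0.3,0],[0,0,0],1]]' >/dev/null; python3 chk.py || exit
python3 -m pendant '[[[0,0.03,0],[0,0,0],1],[[0,0.05,0],[0,0,0],1]]' >/dev/null; python3 chk.py || exit
python3 -m pendant '[[[0,0.02,0],[0,0,0],1],[[0,0.03,0],[0,0,0],1]]' >/dev/null; python3 chk.py || exit
python3 -m pendant '[[[0,0.02,0],[0,0,0],1],[[0,0.03,0],[0,0,0],1]]' >/dev/null; python3 chk.py || exit
python3 -m pendant '[[[0,0.02,0],[0,0,0],1],[[0,0.03,0],[0,0,0],1]]' >/dev/null; python3 chk.py || exit
python3 -m pendant '[[[0,0.02,0],[0,0,0],1],[[0,0.03,0],[0,0,0],1]]' >/dev/null; python3 chk.py || exit
python3 -m pendant '[[[0,0.02,0],[0,0,0],1],[[0,0.03,0],[0,0,0],1]]' >/dev/null; python3 chk.py || exit
python3 -m pendant '[[[0,0.02,0],[0,0,0],1],[[0,0.03,0],[0,0,0],1]]' >/dev/null; python3 chk.py || exit
python3 -m pendant '[[[0,0.02,0],[0,0,0],1],[[0,0.03,0],[0,0,0],1]]' >/dev/null; python3 chk.py || exit
python3 -m pendant '[[[0,0.02,0],[0,0,0],1],[[0,0.03,0],[0,0,0],1]]' >/dev/null; python3 chk.py
```

```text
[ 0.2006 -0.003   0.4087] [-0.5 -0.5  0.1] 18.975False
```

```bash
sed -i 's/sys.exit(f>6)/sys.exit(int(f>6))/' chk.py
python3 -m pendant '[[[0,0.03,0],[0,0,0],1],[[0,0.05,0],[0,0,0],1]]' >/dev/null; python3 chk.py || exit
python3 -m pendant '[[[0,0.02,0],[0,0,0],1],[[0,0.03,0],[0,0,0],1]]' >/dev/null; python3 chk.py || exit
python3 -m pendant '[[[0,0.02,0],[0,0,0],1],[[0,0.03,0],[0,0,0],1]]' >/dev/null; python3 chk.py || exit
python3 -m pendant '[[[0,0.02,0],[0,0,0],1],[[0,0.03,0],[0,0,0],1]]' >/dev/null; python3 chk.py || exit
python3 -m pendant '[[[0,0.02,0],[0,0,0],1],[[0,0.03,0],[0,0,0],1]]' >/dev/null; python3 chk.py || exit
python3 -m pendant '[[[0,0.02,0],[0,0,0],1],[[0,0.03,0],[0,0,0],1]]' >/dev/null; python3 chk.py || exit
python3 -m pendant '[[[0,0.02,0],[0,0,0],1],[[0,0.03,0],[0,0,0],1]]' >/dev/null; python3 chk.py || exit
python3 -m pendant '[[[0,0.02,0],[0,0,0],1],[[0,0.03,0],[0,0,0],1]]' >/dev/null; python3 chk.py || exit
python3 -m pendant '[[[0,0.02,0],[0,0,0],1],[[0,0.03,0],[0,0,0],1]]' >/dev/null; python3 chk.py
```

```text
[ 0.2059 -0.0033  0.4094] [-0.3  0.7  0.4] 19.225
[ 0.2097 -0.0034  0.4094] [-0.   0.4 -0. ] 19.475
[ 0.2134 -0.0038  0.4094] [0.9 0.3 0.6] 19.725
[ 0.217  -0.0041  0.4094] [-0.8 -0.4 -0.9] 19.975
[ 0.2206 -0.0044  0.4094] [-0.6  0.7 -0.7] 20.225
[ 0.2242 -0.0048  0.4095] [ 0.4 -1.2  0.1] 20.475
[ 0.2278 -0.0051  0.4095] [-0.4  0.1 -0.2] 20.725
[ 0.2314 -0.0055  0.4095] [ 0.5 -1.1  0.5] 20.975
[ 0.2331 -0.0054  0.4095] [-14.8   1.6   3. ] 21.225
```

The shade is solid (15 N at the fingertip, as predicted). I'll back off and plan with a collision model, measuring the upper arm's cross-section from the stored clouds.

```bash

python3 -m pendant '[[[0,-0.2,0],[0,0,0],1],[[0,-0.45,0],[0,0,0],1],[[0,-0.45,0],[0,0,0],0.6]]'
python3 - <<'E'
from h import *
import pickle
J=dict(w2=(.9327,.714),w3=(.9388,.934),w4=(-1.234,.851),w5=(-1.712,-.354),w6=(-1.319,-.534))
for n,(q1,a) in J.items():
    c=pickle.load(open(n+".pkl","rb"));W,th=fcloud(c);W=W[c["depth"]>0]
    u=np.array([np.cos(q1),np.sin(q1),0]);l=np.array([-u[1],u[0],0]);e=np.sin(a)*u+[0,0,np.cos(a)];n2=np.cos(a)*u-[0,0,np.sin(a)]
    P=W-[0,0,.1282];s,tt,lat=P@e,P@n2,P@l
    for lo,hi in((.0,.1),(.1,.2),(.2,.3),(.3,.4),(.4,.5),(.5,.65)):
        k=(s>lo)&(s<hi)&(abs(tt)<.12)&(abs(lat)<.35)
        if k.sum()>60:print(n,lo,k.sum(),"t",np.percentile(tt[k],[1,50,99]).round(3),"lat",np.percentile(lat[k],[1,50,99]).round(3))
E
```

```text
clock: 21.6
tcp_pos: [0.1799, -0.0005, 0.4097]
tool_rot: [2.316, 2.111, 0.004]
contact_force: [0.1, 0.0, 0.4]
opening: 0.817
grasp_force: 0.0
w2 0.0 11129 t [-0.066  0.039  0.092] lat [-0.093  0.017  0.105]
w2 0.1 375 t [-0.008  0.002  0.011] lat [-0.032  0.003  0.033]
w3 0.0 15387 t [-0.035  0.043  0.116] lat [-0.092  0.012  0.09 ]
w3 0.1 268 t [-0.026 -0.019 -0.011] lat [-0.023  0.001  0.026]
w3 0.3 214 t [-0.12  -0.11  -0.096] lat [-0.33  -0.302 -0.283]
w4 0.0 22638 t [-0.05   0.046  0.107] lat [-0.087  0.051  0.334]
w4 0.1 7832 t [-0.068  0.058  0.072] lat [-0.012  0.16   0.234]
w4 0.2 9583 t [-0.063  0.067  0.07 ] lat [0.157 0.162 0.235]
w5 0.0 19033 t [-0.043  0.042  0.089] lat [-0.017  0.081  0.23 ]
w5 0.1 6032 t [0.031 0.071 0.073] lat [0.158 0.196 0.236]
w5 0.2 16238 t [0.031 0.069 0.071] lat [0.159 0.193 0.236]
w5 0.3 180 t [0.115 0.118 0.12 ] lat [0.302 0.308 0.314]
w6 0.0 19150 t [-0.038  0.046  0.095] lat [-0.088  0.061  0.232]
w6 0.1 6125 t [-0.018  0.072  0.073] lat [-0.017  0.196  0.236]
w6 0.2 15154 t [0.068 0.07  0.072] lat [0.161 0.198 0.237]
w6 0.3 9710 t [0.066 0.069 0.071] lat [0.162 0.192 0.235]
```

```bash
python3 - <<'E'
s=open("arm.py").read()
s=s.replace("segs=[(l*.21+[0,0,Z0],el+.21*l,.06),(el+.22*l,el+.085*l,.06),(el+.085*l,w4,.05)","n=np.cos(a)*u-[0,0,np.sin(a)];h=.197*l\n    segs=[(h+.03*n+[0,0,Z0],el+h+.03*n,.043),(h-.03*n+[0,0,Z0],el+h-.03*n,.043),(h+[0,0,Z0],el+h,.043),(el+.2*l,el+.07*l,.07),(el+.085*l,w4,.055)")
s=s[:s.index("    T=dict")]+'''    import itertools
    T=dict(jar=((.569,-.1845),(.5297,-.4552),.012,.016),med=((.4215,-.386),(.562,-.321),.008,.012),small=((.4335,-.261),(.555,-.054),.007,.011))
    def best(p,z,th):
        o=[]
        for az in range(-180,180,15):
            m=9;g=np.radians(az);d=(np.sin(th)*np.cos(g),np.sin(th)*np.sin(g),-np.cos(th));qq=None
            for zz in(z,z+.06):
                R=ik((*p,zz),d)
                if not R or not R[1]:m=-9;break
                m=min(m,R[2].min());qq=R[0] if qq is None else qq
            o.append((round(m,3),az,None if qq is None else qq.round(2)))
        return sorted(o,key=lambda k:-k[0])[:3]
    for k,(p,g,z,zd) in T.items():
        for th in range(0,50,10):
            print(k,th,"PICK",*best(p,z,np.radians(th))[:2],"\\n        PLACE",*best(g,zd,np.radians(th))[:2])
'''
open("arm.py","w").write(s)
E
python3 arm.py
```

```text
jar 0 PICK (np.float64(0.01), -180, array([-0.45,  0.44, -0.18,  0.95,  0.  ])) (np.float64(0.01), -165, array([-0.45,  0.44, -0.18,  0.95,  0.  ])) 
        PLACE (np.float64(-0.04), -180, array([-0.83,  0.59,  0.11,  1.09,  0.  ])) (np.float64(-0.04), -165, array([-0.83,  0.59,  0.11,  1.09,  0.  ]))
jar 10 PICK (np.float64(0.035), 15, array([-0.52,  0.36, -0.33,  0.75,  0.12])) (np.float64(0.03), 0, array([-0.5 ,  0.35, -0.36,  0.71,  0.08])) 
        PLACE (np.float64(-0.028), 30, array([-0.91,  0.57,  0.04,  1.02,  0.17])) (np.float64(-0.029), 45, array([-0.91,  0.6 ,  0.1 ,  1.1 ,  0.17]))
jar 20 PICK (np.float64(0.042), 15, array([-0.6 ,  0.3 , -0.49,  0.55,  0.26])) (np.float64(0.025), 0, array([-0.56,  0.27, -0.54,  0.46,  0.18])) 
        PLACE (np.float64(-0.007), 105, array([-0.9 ,  0.84,  0.53,  1.59,  0.14])) (np.float64(-0.007), 120, array([-0.86,  0.87,  0.59,  1.64,  0.06]))
jar 30 PICK (np.float64(0.038), 15, array([-0.69,  0.27, -0.63,  0.35,  0.42])) (np.float64(0.015), 0, array([-0.62,  0.23, -0.71,  0.19,  0.3 ])) 
        PLACE (np.float64(0.039), 90, array([-0
[... 2743 characters left out ...]
.41, -0.31,  0.93,  0.34])) (np.float64(0.012), 60, array([-0.46,  0.35, -0.4 ,  0.8 ,  0.35]))
small 30 PICK (np.float64(0.058), -15, array([-0.92,  0.1 , -0.91,  0.14,  0.31])) (np.float64(0.046), -30, array([-0.8 ,  0.08, -0.94,  0.04,  0.14])) 
        PLACE (np.float64(0.022), 60, array([-0.57,  0.37, -0.44,  0.78,  0.52])) (np.float64(0.018), 45, array([-0.56,  0.29, -0.58,  0.57,  0.51]))
small 40 PICK (np.float64(0.024), 0, array([-1.13,  0.16, -0.96,  0.1 ,  0.62])) (np.float64(0.016), 15, array([-1.17,  0.25, -0.8 ,  0.41,  0.69])) 
        PLACE (np.float64(0.025), -90, array([ 0.14,  0.52, -0.3 ,  0.88, -0.69])) (np.float64(0.023), -75, array([ 0.14,  0.42, -0.49,  0.57, -0.69]))
```

```bash
cat > plan.py <<'E'
from arm import *
import pickle
def dirv(th,az):
    s,g=np.radians(th),np.radians(az);return np.array([np.sin(s)*np.cos(g),np.sin(s)*np.sin(g),-np.cos(s)])
def clr(P):
    R=ik(P[:3],dirv(P[3],P[4]));return -9 if R is None or not R[1] else R[2].min()
def seg(P,Q,n=9):
    return min(clr(np.array(P)+(np.array(Q)-P)*s) for s in np.linspace(0,1,n))
T=dict(jar=(.569,-.1845,.012),ld=(.5297,-.4552,.016),mb=(.4215,-.386,.008),md=(.562,-.321,.012),sb=(.4335,-.261,.007),sd=(.555,-.054,.011))
if __name__=="__main__":
    from h import cloud
    W=cloud(pickle.load(open("top.pkl","rb"))).reshape(-1,3);k=(W[:,0]>.35)&(W[:,0]<.7)&(W[:,1]<-.58)&(W[:,1]>-.9);print("box z",np.percentile(W[k,2],[50,99]),W[k&(W[:,2]>.05)].min(0))
    th=30
    hubs=[(r*np.cos(g),r*np.sin(g),z,th,az) for r in(.3,.38,.46,.54) for g in np.radians([-35,-45,-55,-65,-75]) for z in(.12,.2) for az in range(-90,121,30)]
    hubs=[h for h in hubs if clr(h)>.03];print(len(hubs))
    for n,(x,y,z) in T.items():
        o=[]
        for az in range(-90,136,15):
            P=np.array((x,y,z,th,az));U=P+[0,0,.08,0,0]
            c=min(clr(P),clr(P+[0,0,.04,0,0]),clr(U))
            if c<.015:continue
            b=max(((min(c,seg(U,h,7)),i) for i,h in enumerate(hubs)));o.append((round(b[0],3),round(c,3),az,np.round(hubs[b[1]],2).tolist()))
        print(n);[print("  ",*k) for k in sorted(o,reverse=True)[:4]]
E
python3 plan.py
```

```text
box z [0.07254083 0.09923647] [ 0.40103941 -0.83105696  0.05015136]
220
jar
   0.038 0.038 15 [0.14, -0.52, 0.2, 30.0, -30.0]
ld
   0.037 0.038 90 [0.14, -0.52, 0.12, 30.0, 120.0]
   0.021 0.021 75 [0.14, -0.52, 0.2, 30.0, 60.0]
mb
   0.044 0.044 -75 [0.14, -0.52, 0.2, 30.0, -90.0]
   0.043 0.043 -60 [0.14, -0.52, 0.2, 30.0, -90.0]
   0.039 0.039 -90 [0.14, -0.52, 0.2, 30.0, 60.0]
   0.035 0.035 -45 [0.14, -0.52, 0.2, 30.0, 60.0]
md
   0.036 0.036 -30 [0.14, -0.52, 0.2, 30.0, 0.0]
   0.021 0.021 -45 [0.14, -0.52, 0.2, 30.0, 60.0]
   0.018 0.018 -15 [0.14, -0.52, 0.2, 30.0, 60.0]
sb
   0.058 0.058 -15 [0.23, -0.49, 0.2, 30.0, -90.0]
   0.046 0.046 -30 [0.23, -0.49, 0.2, 30.0, -60.0]
   0.036 0.036 0 [0.14, -0.52, 0.2, 30.0, 0.0]
   0.017 0.017 15 [0.14, -0.52, 0.2, 30.0, 60.0]
sd
   0.022 0.022 60 [0.14, -0.52, 0.2, 30.0, 0.0]
   0.018 0.018 45 [0.14, -0.52, 0.2, 30.0, 60.0]
```

```bash
cat >> h.py <<'E'
def rot(th,az,yaz):
    s,g,y=np.radians([th,az,yaz]);z=np.array([np.sin(s)*np.cos(g),np.sin(s)*np.sin(g),-np.cos(s)]);y=np.array([np.cos(y),np.sin(y),0]);return Ro.from_matrix(np.c_[np.cross(y,z),y,z])
def tcp(ax,hg,p,th,az): # TCP for a grasp at height hg on vertical axis ax
    return np.array([*ax,hg])+p*rot(th,az,az-90).as_matrix()[:,2]
def go2(pts,th,az,yaz):
    from cell import get_state
    s=get_state();R=Ro.from_rotvec(s["tool_rot"]);t=(R.inv()*rot(th,az,yaz)).as_rotvec()/np.pi
    print("q",s["joints"].round(2),"pos",s["tcp_pos"].round(4),"F",s["contact_force"].round(1));print("turn",t.round(4),"rows>=",round(np.linalg.norm(t)*180/10.7,1))
    for p in pts:print(np.round(p,4),(R.inv().apply(np.array(p)-s["tcp_pos"])/.12).round(3))
E
python3 - <<'E'
from h import *
from plan import seg,clr
from cell import get_state
p=get_state()["tcp_pos"];print(seg((*p,0,0),(.16,-.1,.36,0,0)))
go2([(.16,-.1,.36)],0,0,-40)
# jar path check, TCP shifted
J=tcp((.569,-.1845),.045,.027,30,15);print(J)
for hub in[(.14,-.45,.2,0,15),(.2,-.5,.2,0,15),(.14,-.52,.2,0,15)]:
    h2=(*hub[:3],30,15);a=(*J[:2],.13,30,15)
    print(hub,seg((.15,-.2,.27,0,15),hub),seg(hub,h2),seg(h2,a),seg(a,(*J,30,15)))
    m=(.35,-.36,.2,30,15);print(seg(h2,m),seg(m,a), seg((.2,-.25,.27,0,15),m))
E
```

```text
0.059083330435436454
q [-0.49 -0.36  0.01  1.93 -0.    1.18] pos [ 0.1799 -0.0005  0.4097] F [0.1 0.  0.4]
turn [0.0027 0.0003 0.1928] rows>= 3.2
[ 0.16 -0.1   0.36] [-0.839 -0.092  0.416]
[ 0.58204    -0.18100594  0.02161731]
(0.14, -0.45, 0.2, 0, 15) 0.03761172309322833 0.03777893810921927 0.035529831322674454 0.04247137636762369
0.03194290079220741 0.03194290079220741 0.03194290079220741
(0.2, -0.5, 0.2, 0, 15) 0.031942276079435034 0.03261841754883833 0.030379405778615906 0.04247137636762369
0.03194290079220741 0.03194290079220741 0.03194290079220741
(0.14, -0.52, 0.2, 0, 15) 0.036942164057213456 0.03885910913825148 0.03053913672694912 0.04247137636762369
0.03194290079220741 0.03194290079220741 0.03194290079220741
```

```bash

python3 -m pendant '[[[-0.28,-0.03,0.14],[0,0,0.05],0.9],[[-0.56,-0.06,0.28],[0,0,0.1],0.9],[[-0.84,-0.09,0.42],[0,0,0.15],0.9],[[-0.84,-0.09,0.42],[0,0,0.19],0.9],[[-0.84,-0.09,0.42],[0,0,0.19],0.9]]'
python3 - <<'E'
from h import *
go2([(.17,-.2,.3),(.2,-.25,.27)],0,15,-75)
E
```

```text
clock: 22.22
tcp_pos: [0.1615, -0.101, 0.3588]
tool_rot: [2.838, 1.338, 0.006]
contact_force: [0.5, -0.3, 0.3]
opening: 0.9
grasp_force: 0.0
q [-1.02 -0.37 -0.13  1.8   0.    1.24] pos [ 0.1615 -0.101   0.3588] F [ 0.5 -0.3  0.3]
turn [ 0.0015 -0.001   0.1972] rows>= 3.3
[ 0.17 -0.2   0.3 ] [-0.592  0.577  0.492]
[ 0.2  -0.25  0.27] [-0.755  1.033  0.745]
```

```bash

python3 -m pendant '[[[-0.3,0.25,0.25],[0,0,0.05],0.9],[[-0.55,0.5,0.45],[0,0,0.1],0.9],[[-0.65,0.75,0.6],[0,0,0.15],0.9],[[-0.75,1,0.75],[0,0,0.197],0.9],[[-0.75,1,0.75],[0,0,0.197],0.9]]'
python3 - <<'E'
from h import *
go2([(.28,-.31,.235),(.35,-.36,.2)],30,15,-75)
E
```

```text
clock: 22.85
tcp_pos: [0.1983, -0.2469, 0.2683]
tool_rot: [3.113, 0.419, 0.007]
contact_force: [-0.9, 1.1, -0.4]
opening: 0.897
grasp_force: 0.0
q [-1.17 -0.16 -0.24  1.5   0.    1.71] pos [ 0.1983 -0.2469  0.2683] F [-0.9  1.1 -0.4]
turn [-1.000e-04  1.653e-01  1.800e-03] rows>= 2.8
[ 0.28  -0.31   0.235] [0.516 0.687 0.28 ]
[ 0.35 -0.36  0.2 ] [0.967 1.243 0.574]
```

```bash

python3 -m pendant '[[[0.2,0.25,0.12],[0,0.041,0],0.9],[[0.4,0.5,0.25],[0,0.082,0],0.9],[[0.6,0.75,0.38],[0,0.124,0],0.9],[[0.85,1,0.5],[0,0.165,0],0.9],[[0.85,1,0.5],[0,0.165,0],0.9]]'
python3 - <<'E'
from h import *
J=tcp((.569,-.1845),.045,.027,30,15)
go2([(.4,-.27,.16),(*J[:2],.13),J],30,15,-75)
E
```

```text
clock: 23.48
tcp_pos: [0.3277, -0.3357, 0.2093]
tool_rot: [-2.945, -0.397, -0.79]
contact_force: [0.3, -0.2, 0.8]
opening: 0.9
grasp_force: 0.0
q [-1.36  0.04 -0.31  1.25  0.52  1.5 ] pos [ 0.3277 -0.3357  0.2093] F [ 0.3 -0.2  0.8]
turn [-0.0001 -0.0001  0.0018] rows>= 0.0
[ 0.4  -0.27  0.16] [ 0.423 -0.37   0.717]
[ 0.582 -0.181  0.13 ] [ 1.735 -0.686  1.763]
[ 0.582  -0.181   0.0216] [ 1.283 -0.688  2.545]
```

```bash

python3 -m pendant '[[[0.22,-0.09,0.22],[0,0,0],0.95],[[0.44,-0.17,0.44],[0,0,0],0.95],[[0.66,-0.26,0.66],[0,0,0],0.95],[[0.87,-0.34,0.88],[0,0,0],0.95],[[0.87,-0.34,0.88],[0,0,0],0.95]]'; python3 chk.py || exit
python3 -m pendant '[[[0.22,-0.09,0.22],[0,0,0],0.95],[[0.44,-0.17,0.44],[0,0,0],0.95],[[0.66,-0.26,0.66],[0,0,0],0.95],[[0.87,-0.34,0.88],[0,0,0],0.95],[[0.87,-0.34,0.88],[0,0,0],0.95]]'; python3 chk.py || exit
python3 - <<'E'
from h import *
J=tcp((.569,-.1845),.045,.027,30,15)
go2([(*J[:2],.13),(*J[:2],.07),J],30,15,-75)
E
```

```text
clock: 24.1
tcp_pos: [0.456, -0.2564, 0.1718]
tool_rot: [-2.948, -0.404, -0.789]
contact_force: [-0.2, -0.2, 0.6]
opening: 0.952
grasp_force: 0.0
[ 0.456  -0.2564  0.1718] [-0.2 -0.2  0.6] 24.1
clock: 24.72
tcp_pos: [0.5833, -0.1813, 0.1319]
tool_rot: [-2.948, -0.4, -0.789]
contact_force: [-0.5, 0.3, 0.2]
opening: 0.951
grasp_force: 0.0
[ 0.5833 -0.1813  0.1319] [-0.5  0.3  0.2] 24.725
q [-0.66  0.14 -0.42  0.67  0.41  2.28] pos [ 0.5833 -0.1813  0.1319] F [-0.5  0.3  0.2]
turn [0.0006 0.0005 0.0027] rows>= 0.0
[ 0.582 -0.181  0.13 ] [-0.016 -0.005  0.009]
[ 0.582 -0.181  0.07 ] [-0.265 -0.008  0.443]
[ 0.582  -0.181   0.0216] [-0.466 -0.01   0.792]
```

```bash

python3 -m pendant '[[[-0.09,0,0.16],[0,0,0],1],[[-0.19,0,0.32],[0,0,0],1],[[-0.28,-0.01,0.48],[0,0,0],1],[[-0.36,-0.01,0.6],[0,0,0],1],[[-0.42,-0.01,0.71],[0,0,0],1],[[-0.466,-0.01,0.792],[0,0,0],1],[[-0.466,-0.01,0.792],[0,0,0],1]]'; python3 chk.py || exit
python3 -m pendant '[[[0,0,0],[0,0,0],0.7],[[0,0,0],[0,0,0],0.55],[[0,0,0],[0,0,0],0.4],[[0,0,0],[0,0,0],0.4],[[0,0,0],[0,0,0],0.4]]' 40; python3 chk.py
python3 - <<'E'
from h import *
s=None
from cell import get_state
p=get_state()["tcp_pos"];go2([p+[0,0,.09]],30,15,-75)
E
```

```text
clock: 25.6
tcp_pos: [0.581, -0.1826, 0.0212]
tool_rot: [-2.949, -0.393, -0.789]
contact_force: [-0.2, -0.1, 0.1]
opening: 1.003
grasp_force: 0.0
[ 0.581  -0.1826  0.0212] [-0.2 -0.1  0.1] 25.6
clock: 26.22
tcp_pos: [0.5822, -0.1826, 0.0225]
tool_rot: [-2.949, -0.394, -0.793]
contact_force: [-3.2, 1.1, 6.6]
opening: 0.535
grasp_force: 39.4
[ 0.5822 -0.1826  0.0225] [-3.2  1.1  6.6] 26.225
q [-0.67  0.27 -0.6   0.37  0.41  2.28] pos [ 0.5822 -0.1826  0.0225] F [-3.2  1.1  6.6]
turn [ 0.0012 -0.0003  0.0015] rows>= 0.0
[ 0.5822 -0.1826  0.1125] [ 0.376  0.004 -0.649]
```

```bash

python3 -m pendant '[[[0.04,0,-0.07],[0,0,0],0.4],[[0.12,0,-0.22],[0,0,0],0.4],[[0.22,0,-0.38],[0,0,0],0.4],[[0.32,0,-0.54],[0,0,0],0.4],[[0.38,0,-0.65],[0,0,0],0.4],[[0.38,0,-0.65],[0,0,0],0.4]]' 50; python3 chk.py
python3 - <<'E'
from h import *
from cell import optics
import pickle
for n in("top","scene"):
    c=optics.camera(n);pickle.dump(c,open(n+"_j.pkl","wb"));cv2.imwrite(f"pics/{n}_j.png",c["color"])
a=cv2.resize(cv2.imread("pics/scene_j.png")[100:260,130:330],(500,400));b=cv2.resize(cv2.imread("pics/top_j.png")[100:240,180:320],(300,300))
o=np.zeros((400,800,3),np.uint8);o[:,:500]=a;o[:300,500:]=b;cv2.imwrite("pics/j.png",o)
E
```

```text
clock: 26.98
tcp_pos: [0.5823, -0.1821, 0.1129]
tool_rot: [-2.95, -0.393, -0.792]
contact_force: [0.7, 0.3, -3.8]
opening: 0.528
grasp_force: 51.0
[ 0.5823 -0.1821  0.1129] [ 0.7  0.3 -3.8] 26.975
```

View pics/j.png

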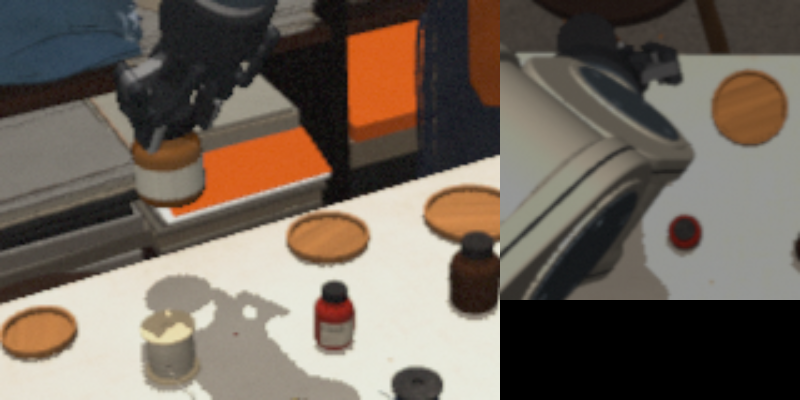

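The view shows the jar held upright in the gripper, clear of the bench. The dish at the right of the crop and the bottles are untouched. I'll plan the carry to the large dish.

```bash
python3 - <<'E'
from plan import *
import itertools
A=(.582,-.182,.113,30,15);D=(.5313,-.442,.0275,30,90)
print("D",clr(D),ik(D[:3],dirv(30,90))[0].round(2))
for az in(75,80,85,90,95,100,105):
    P=(.5297+.0133*np.cos(np.radians(az)),-.4552+.0133*np.sin(np.radians(az)));print(az,round(clr((*P,.0275,30,az)),3),round(clr((*P,.08,30,az)),3))
U=(*D[:2],.09,30,90);best=[]
G=[(x,y,z,30,az) for x in(.14,.2,.27,.34) for y in(-.3,-.36,-.42,-.48,-.54) for z in(.13,.2) for az in(15,30,52,75,90)]
G=[g for g in G if clr(g)>.02]
a=[(seg(A,g,7),g) for g in G];a=[k for k in a if k[0]>.025]
b=[(seg(g,U,7),g) for g in G];b=[k for k in b if k[0]>.02]
print(len(a),len(b))
o=[(min(c1,c2),g) for c1,g in a for c2,h in b if g==h];o.sort(reverse=True);print(o[:4])
o=sorted([(round(min(c1,c2,seg(g,h,5)),3),-round(np.linalg.norm(np.subtract(g,h)[:3])+np.linalg.norm(np.subtract(g,A)[:3])+np.linalg.norm(np.subtract(U,h)[:3]),2),g,h) for c1,g in a for c2,h in b],reverse=True);print(*o[:5],sep="\n")
E
```

```text
D 0.034499429769737314 [-0.96  0.9   0.61  1.73  0.29]
75 0.021 0.014
80 0.025 0.018
85 0.03 0.023
90 0.034 0.028
95 0.038 0.032
100 0.041 0.037
105 0.045 -9
68 56
[(np.float64(0.026126192549117286), (0.14, -0.54, 0.13, 30, 30)), (np.float64(0.025839972661906754), (0.14, -0.54, 0.2, 30, 30)), (np.float64(0.02556178571765297), (0.14, -0.54, 0.13, 30, 15)), (np.float64(0.024552871580286142), (0.14, -0.54, 0.2, 30, 15))]
(np.float64(0.028), np.float64(-0.7), (0.34, -0.36, 0.13, 30, 15), (0.34, -0.54, 0.13, 30, 75))
(np.float64(0.028), np.float64(-0.7), (0.34, -0.36, 0.13, 30, 15), (0.34, -0.54, 0.13, 30, 52))
(np.float64(0.028), np.float64(-0.72), (0.34, -0.36, 0.2, 30, 15), (0.34, -0.54, 0.13, 30, 75))
(np.float64(0.028), np.float64(-0.72), (0.34, -0.36, 0.2, 30, 15), (0.34, -0.54, 0.13, 30, 52))
(np.float64(0.028), np.float64(-0.73), (0.34, -0.3, 0.13, 30, 30), (0.34, -0.54, 0.13, 30, 75))
```

```bash
python3 - <<'E'
from h import *
go2([(.46,-.27,.13),(.34,-.36,.145)],30,15,-75)
E
```

```text
q [-0.67  0.16 -0.46  0.62  0.41  2.28] pos [ 0.5816 -0.1816  0.1111] F [-0.9  0.  -3.4]
turn [0.0008 0.0004 0.0011] rows>= 0.0
[ 0.46 -0.27  0.13] [-0.937  0.448 -0.718]
[ 0.34  -0.36   0.145] [-1.881  0.912 -1.404]
```

```bash

python3 -m pendant '[[[-0.1,0.05,-0.08],[0,0,0],0.4],[[-0.3,0.14,-0.23],[0,0,0],0.4],[[-0.5,0.24,-0.38],[0,0,0],0.4],[[-0.7,0.34,-0.53],[0,0,0],0.4],[[-0.94,0.45,-0.71],[0,0,0],0.4]]' >/dev/null; python3 chk.py
python3 -m pendant '[[[-0.2,0.1,-0.15],[0,0,0],0.4],[[-0.44,0.21,-0.33],[0,0,0],0.4],[[-0.68,0.33,-0.5],[0,0,0],0.4],[[-0.85,0.42,-0.63],[0,0,0],0.4],[[-0.94,0.46,-0.69],[0,0,0],0.4],[[-0.94,0.46,-0.69],[0,0,0],0.4]]' ; python3 chk.py
python3 - <<'E'
from h import *
go2([(.34,-.45,.145),(.34,-.54,.145)],30,75,-15)
E
```

```text
[ 0.459  -0.2709  0.1289] [ 0.9 -0.7 -2.9] 27.7
clock: 28.45
tcp_pos: [0.3401, -0.3603, 0.1446]
tool_rot: [-2.949, -0.39, -0.79]
contact_force: [-0.2, 0.6, -2.3]
opening: 0.524
grasp_force: 51.2
[ 0.3401 -0.3603  0.1446] [-0.2  0.6 -2.3] 28.45
q [-1.34  0.13 -0.39  1.07  0.52  1.53] pos [ 0.3401 -0.3603  0.1446] F [-0.2  0.6 -2.3]
turn [ 0.1675  0.0008 -0.2882] rows>= 5.6
[ 0.34  -0.45   0.145] [-0.168  0.722 -0.097]
[ 0.34  -0.54   0.145] [-0.337  1.446 -0.192]
```

```bash

python3 -m pendant '[[[-0.02,0.1,-0.02],[0.015,0,-0.026],0.4],[[-0.06,0.24,-0.03],[0.04,0,-0.069],0.4],[[-0.09,0.4,-0.05],[0.067,0,-0.115],0.4],[[-0.13,0.56,-0.08],[0.094,0,-0.161],0.4],[[-0.17,0.72,-0.1],[0.121,0,-0.207],0.4],[[-0.2,0.86,-0.12],[0.147,0.001,-0.254],0.4],[[-0.23,1,-0.13],[0.1675,0.001,-0.288],0.4],[[-0.23,1,-0.13],[0.1675,0.001,-0.288],0.4]]' ; python3 chk.py
python3 - <<'E'
from h import *
go2([(.34,-.54,.145),(.42,-.52,.13),(.5313,-.442,.10)],30,90,0)
from plan import *
print(seg((.34,-.485,.145,30,75),(.5313,-.442,.1,30,90)),seg((.34,-.485,.145,30,75),(.37,-.54,.13,30,90)),seg((.37,-.54,.13,30,90),(.5313,-.442,.1,30,90)))
E
```

```text
clock: 29.45
tcp_pos: [0.3432, -0.4841, 0.1433]
tool_rot: [-2.188, -1.685, -0.587]
contact_force: [-0.1, 1.0, -2.6]
opening: 0.523
grasp_force: 51.7
[ 0.3432 -0.4841  0.1433] [-0.1  1.  -2.6] 29.45
q [-1.25  0.66  0.42  1.79  0.28  0.51] pos [ 0.3432 -0.4841  0.1433] F [-0.1  1.  -2.6]
turn [ 0.041  -0.0004 -0.0712] rows>= 1.4
[ 0.34  -0.54   0.145] [-0.389  0.093 -0.241]
[ 0.42 -0.52  0.13] [-0.165  0.695  0.033]
[ 0.5313 -0.442   0.1   ] [0.459 1.426 0.682]
0.024585642278526137 -9 -9
```

```bash

python3 -m pendant '[[[0.05,0.15,0.07],[0.005,0,-0.009],0.4],[[0.12,0.36,0.17],[0.01,0,-0.018],0.4],[[0.18,0.56,0.27],[0.015,0,-0.027],0.4],[[0.23,0.71,0.34],[0.02,0,-0.036],0.4],[[0.23,0.71,0.34],[0.02,0,-0.036],0.4]]' ; python3 chk.py
python3 - <<'E'
from h import *
go2([(.5313,-.442,.10)],30,90,0)
E
```

```text
clock: 30.08
tcp_pos: [0.437, -0.4616, 0.1233]
tool_rot: [-2.06, -1.813, -0.555]
contact_force: [0.7, -0.9, -2.6]
opening: 0.525
grasp_force: 51.5
[ 0.437  -0.4616  0.1233] [ 0.7 -0.9 -2.6] 30.075
q [-1.1   0.74  0.54  1.81  0.29  0.53] pos [ 0.437  -0.4616  0.1233] F [ 0.7 -0.9 -2.6]
turn [ 0.0211 -0.0001 -0.035 ] rows>= 0.7
[ 0.5313 -0.442   0.1   ] [0.129 0.758 0.301]
```

```bash

python3 -m pendant '[[[0.03,0.18,0.07],[0.005,0,-0.009],0.4],[[0.07,0.4,0.16],[0.01,0,-0.018],0.4],[[0.1,0.6,0.24],[0.016,0,-0.027],0.4],[[0.129,0.758,0.301],[0.021,0,-0.035],0.4],[[0.129,0.758,0.301],[0.021,0,-0.035],0.4],[[0.129,0.758,0.301],[0.021,0,-0.035],0.4]]' ; python3 chk.py
python3 - <<'E'
from h import *
go2([(.5313,-.442,.035),(.5313,-.442,.0275)],30,90,0)
E
```

```text
clock: 30.82
tcp_pos: [0.5288, -0.4441, 0.1007]
tool_rot: [-1.931, -1.924, -0.517]
contact_force: [-1.1, 0.3, -2.8]
opening: 0.526
grasp_force: 51.7
[ 0.5288 -0.4441  0.1007] [-1.1  0.3 -2.8] 30.825
q [-0.96  0.87  0.75  1.89  0.29  0.55] pos [ 0.5288 -0.4441  0.1007] F [-1.1  0.3 -2.8]
turn [ 0.0006  0.0001 -0.0011] rows>= 0.0
[ 0.5313 -0.442   0.035 ] [-0.258  0.021  0.483]
[ 0.5313 -0.442   0.0275] [-0.289  0.021  0.537]
```

```bash

python3 -m pendant '[[[-0.05,0.01,0.1],[0,0,0],0.4],[[-0.11,0.01,0.21],[0,0,0],0.4],[[-0.17,0.02,0.32],[0,0,0],0.4],[[-0.22,0.02,0.41],[0,0,0],0.4],[[-0.255,0.02,0.475],[0,0,0],0.4],[[-0.275,0.02,0.515],[0,0,0],0.4],[[-0.275,0.02,0.515],[0,0,0],0.4]]' ; python3 chk.py||exit
python3 -m pendant '[[[-0.007,0,0.011],[0,0,0],0.4],[[-0.014,0,0.022],[0,0,0],0.4],[[-0.014,0,0.022],[0,0,0],0.4]]' ; python3 chk.py
```

```text
clock: 31.7
tcp_pos: [0.5318, -0.4415, 0.0301]
tool_rot: [-1.93, -1.924, -0.517]
contact_force: [-0.1, -0.9, -2.5]
opening: 0.525
grasp_force: 51.7
[ 0.5318 -0.4415  0.0301] [-0.1 -0.9 -2.5] 31.7
clock: 32.08
tcp_pos: [0.5318, -0.4417, 0.0273]
tool_rot: [-1.93, -1.925, -0.517]
contact_force: [-0.8, -0.5, -2.7]
opening: 0.529
grasp_force: 51.7
[ 0.5318 -0.4417  0.0273] [-0.8 -0.5 -2.7] 32.075
```

```bash

python3 -m pendant '[[[-0.006,0,0.011],[0,0,0],0.4],[[-0.006,0,0.011],[0,0,0],0.4]]' >/dev/null; python3 chk.py
python3 -m pendant '[[[0,0,0],[0,0,0],0.6],[[0,0,0],[0,0,0],0.7],[[0,0,0],[0,0,0],0.8],[[0,0,0],[0,0,0],0.85]]'
python3 - <<'E'
from h import *
go2([(.532,-.4417,.12),(.45,-.46,.13)],30,90,0)
E
```

```text
[ 0.5318 -0.442   0.0267] [-0.6 -1.   4.8] 32.325
clock: 32.83
tcp_pos: [0.5319, -0.4416, 0.0256]
tool_rot: [-1.93, -1.924, -0.517]
contact_force: [-0.8, 0.4, 0.1]
opening: 0.853
grasp_force: 0.0
q [-0.96  0.9   0.61  1.72  0.29  0.55] pos [ 0.5319 -0.4416  0.0256] F [-0.8  0.4  0.1]
turn [ 0.0005 -0.     -0.0008] rows>= 0.0
[ 0.532  -0.4417  0.12  ] [ 0.392  0.001 -0.682]
[ 0.45 -0.46  0.13] [ 0.3   -0.682 -0.831]
```

```bash

python3 -m pendant '[[[0.06,0,-0.1],[0,0,0],0.85],[[0.16,0,-0.28],[0,0,0],0.85],[[0.28,0,-0.48],[0,0,0],0.85],[[0.39,0,-0.68],[0,0,0],0.85],[[0.39,0,-0.68],[0,0,0],0.85]]';python3 chk.py
python3 - <<'E'
from h import *
from plan import *
H1=(.34,-.485,.145,30,75);U=(.532,-.442,.107,30,90);print(seg(U,H1))
M=tcp((.4215,-.386),.031,.0245,30,-75);A=(*M[:2],.1,30,-75);print(M,clr((*M,30,-75)))
for h in[(.34,-.485,.2),(.3,-.45,.2),(.3,-.42,.16),(.25,-.45,.2),(.34,-.44,.16)]:
    print(h,seg(H1,(*h,0,75)),seg((*h,0,-75),(*h,30,-75)),seg((*h,0,-75),A),seg(A,(*M,30,-75)))
go2([(.45,-.46,.14),(.36,-.48,.145)],30,75,-15)
E
```

```text
clock: 33.45
tcp_pos: [0.5324, -0.4426, 0.1229]
tool_rot: [-1.933, -1.929, -0.517]
contact_force: [0.8, 0.5, -0.0]
opening: 0.854
grasp_force: 0.0
[ 0.5324 -0.4426  0.1229] [ 0.8  0.5 -0. ] 33.45
0.024368521377823152
[ 0.42467053 -0.39783259  0.00978238] 0.04026848115532762
(0.34, -0.485, 0.2) 0.005063750400845821 0.005063750400845821 0.005063750400845821 0.04026848115532762
(0.3, -0.45, 0.2) 0.013276881050408113 0.01414808611602831 0.01414808611602831 0.04026848115532762
(0.3, -0.42, 0.16) 0.012746859907683206 0.01713947852867323 0.01713947852867323 0.04026848115532762
(0.25, -0.45, 0.2) 0.021855650460812462 0.02256869129401222 0.02256869129401222 0.04026848115532762
(0.34, -0.44, 0.16) 0.005493090616870401 0.006298145921582204 0.006298145921582204 0.04026848115532762
q [-0.96  0.87  0.8   1.94  0.29  0.55] pos [ 0.5324 -0.4426  0.1229] F [ 0.8  0.5 -0. ]
turn [-0.0402  0.0012  0.0719] rows>= 1.4
[ 0.45 -0.46  0.14] [-0.056 -0.686 -0.199]
[ 0.36  -0.48   0.145] [-0.181 -1.435 -0.321]
```

```bash

python3 -m pendant '[[[-0.03,-0.23,-0.05],[-0.007,0,0.012],0.85],[[-0.06,-0.48,-0.1],[-0.014,0,0.024],0.85],[[-0.09,-0.72,-0.16],[-0.02,0,0.036],0.85],[[-0.09,-0.72,-0.16],[-0.02,0,0.036],0.85]]' >/dev/null;python3 chk.py
python3 -m pendant '[[[-0.03,-0.23,-0.05],[-0.007,0,0.012],0.85],[[-0.06,-0.48,-0.1],[-0.014,0,0.024],0.85],[[-0.09,-0.72,-0.16],[-0.02,0,0.036],0.85],[[-0.09,-0.72,-0.16],[-0.02,0,0.036],0.85]]' >/dev/null;python3 chk.py
python3 - <<'E'
from h import *
go2([(.28,-.47,.17),(.22,-.46,.2)],0,75,0)
from plan import *
h=(.22,-.46,.2);H=(.36,-.48,.145,30,75);M=tcp((.4215,-.386),.031,.0245,30,-75);A=(*M[:2],.1,30,-75);print(seg(H,(*h,0,75)),seg((*h,0,-75),(*h,30,-75)),seg((*h,0,-75),A),seg((*h,30,-75),A))
E
```

```text
[ 0.4434 -0.4615  0.1316] [0.2 0.8 0.4] 33.95
[ 0.3563 -0.4683  0.1427] [ 0.1  0.1 -0.6] 34.45
q [-1.23  0.64  0.39  1.76  0.29  0.54] pos [ 0.3563 -0.4683  0.1427] F [ 0.1  0.1 -0.6]
turn [ 0.0207 -0.1656 -0.0823] rows>= 3.1
[ 0.28 -0.47  0.17] [-0.043 -0.611 -0.284]
[ 0.22 -0.46  0.2 ] [ 0.038 -1.116 -0.524]
0.024471929291782893 0.028246286797876538 0.02568017325996 0.06937276817011744
```

```bash

python3 -m pendant '[[[0.01,-0.25,-0.12],[0.005,-0.04,-0.02],0.85],[[0.02,-0.5,-0.24],[0.01,-0.08,-0.04],0.85],[[0.03,-0.75,-0.36],[0.015,-0.122,-0.06],0.85],[[0.035,-1,-0.47],[0.02,-0.166,-0.082],0.85],[[0.035,-1,-0.47],[0.02,-0.166,-0.082],0.85]]' >/dev/null;python3 chk.py
python3 - <<'E'
from h import *
M=tcp((.4215,-.386),.031,.0245,30,-75)
go2([(.25,-.46,.18),(.34,-.44,.14),(*M[:2],.1)],30,-75,15)
from plan import *
print(seg((.232,-.46,.2,0,-75),(.26,-.46,.18,30,-75)),seg((.26,-.46,.18,30,-75),(*M[:2],.1,30,-75)))
E
```

```text
[ 0.2356 -0.4588  0.1961] [ 0.4 -0.1 -0.1] 35.075
q [-1.26  0.19 -0.05  1.32  0.    0.31] pos [ 0.2356 -0.4588  0.1961] F [ 0.4 -0.1 -0.1]
turn [-0.0209 -0.1638 -0.0807] rows>= 3.1
[ 0.25 -0.46  0.18] [-0.01   0.119  0.135]
[ 0.34 -0.44  0.14] [0.156 0.869 0.469]
[ 0.4247 -0.3978  0.1   ] [0.508 1.575 0.803]
0.02606754722377505 0.07336312913663914
```

```bash

python3 -m pendant '[[[0,0.05,0.05],[-0.005,-0.04,-0.02],0.85],[[0,0.12,0.13],[-0.01,-0.08,-0.04],0.85],[[0.05,0.35,0.25],[-0.015,-0.122,-0.06],0.85],[[0.1,0.6,0.35],[-0.021,-0.164,-0.081],0.85],[[0.156,0.87,0.47],[-0.021,-0.164,-0.081],0.85],[[0.156,0.87,0.47],[-0.021,-0.164,-0.081],0.85]]' ;python3 chk.py
python3 - <<'E'
from h import *
M=tcp((.4215,-.386),.031,.0245,30,-75)
go2([(*M[:2],.1),M],30,-75,15)
E
```

```text
clock: 35.83
tcp_pos: [0.3425, -0.4405, 0.1355]
tool_rot: [1.64, 2.144, -0.432]
contact_force: [-0.4, -0.4, 1.8]
opening: 0.853
grasp_force: 0.0
[ 0.3425 -0.4405  0.1355] [-0.4 -0.4  1.8] 35.825
q [-0.96  0.01 -0.58  0.5  -0.17  0.3 ] pos [ 0.3425 -0.4405  0.1355] F [-0.4 -0.4  1.8]
turn [ 0.0005 -0.0025  0.0008] rows>= 0.0
[ 0.4247 -0.3978  0.1   ] [0.289 0.754 0.177]
[ 0.4247 -0.3978  0.0098] [0.66  0.754 0.831]
```

```bash

python3 -m pendant '[[[0.1,0.3,0.05],[0,0,0],0.85],[[0.2,0.55,0.12],[0,0,0],0.85],[[0.289,0.754,0.177],[0,0,0],0.85],[[0.289,0.754,0.177],[0,0,0],0.85],[[0.36,0.754,0.31],[0,0,0],0.85],[[0.44,0.754,0.44],[0,0,0],0.85],[[0.52,0.754,0.58],[0,0,0],0.85],[[0.6,0.754,0.72],[0,0,0],0.85],[[0.66,0.754,0.83],[0,0,0],0.85],[[0.66,0.754,0.83],[0,0,0],0.85]]' ;python3 chk.py||exit
python3 -m pendant '[[[0,0,0],[0,0,0],0.6],[[0,0,0],[0,0,0],0.45],[[0,0,0],[0,0,0],0.25],[[0,0,0],[0,0,0],0.25],[[0,0,0],[0,0,0],0.25]]' 40; python3 chk.py
python3 - <<'E'
from h import *
from cell import get_state
p=get_state()["tcp_pos"];go2([p+[0,0,.09]],30,-75,15)
E
```

```text
clock: 37.08
tcp_pos: [0.4215, -0.4004, 0.0109]
tool_rot: [1.645, 2.139, -0.437]
contact_force: [0.4, 0.4, 0.5]
opening: 0.853
grasp_force: 0.0
[ 0.4215 -0.4004  0.0109] [0.4 0.4 0.5] 37.075
clock: 37.7
tcp_pos: [0.4232, -0.4008, 0.0132]
tool_rot: [1.641, 2.135, -0.437]
contact_force: [1.5, 0.8, 5.9]
opening: 0.283
grasp_force: 37.8
[ 0.4232 -0.4008  0.0132] [1.5 0.8 5.9] 37.7
q [-0.75  0.23 -0.7   0.19 -0.27  0.5 ] pos [ 0.4232 -0.4008  0.0132] F [1.5 0.8 5.9]
turn [ 0.0002 -0.0004 -0.0006] rows>= 0.0
[ 0.4232 -0.4008  0.1032] [-0.374  0.001 -0.65 ]
```

```bash

python3 -m pendant '[[[-0.04,0,-0.07],[0,0,0],0.2],[[-0.12,0,-0.22],[0,0,0],0.2],[[-0.22,0,-0.38],[0,0,0],0.2],[[-0.32,0,-0.54],[0,0,0],0.2],[[-0.374,0,-0.65],[0,0,0],0.2],[[-0.374,0,-0.65],[0,0,0],0.2]]' 50; python3 chk.py
python3 - <<'E'
from h import *
from cell import optics
import pickle
for n in("top","scene"):
    c=optics.camera(n);pickle.dump(c,open(n+"_m.pkl","wb"))
    W=cloud(c)
    if n=="top":
        w=W[(W[...,2]>.06)&(W[...,2]<.09)&(abs(W[...,0]-.53)<.06)&(abs(W[...,1]+.455)<.06)];print("jar top",len(w),((w.min(0)+w.max(0))/2).round(4),np.percentile(w[:,2],[5,50,95]).round(4))
    k=(abs(W[...,0]-.4215)<.09)&(abs(W[...,1]+.386)<.09)&(W[...,2]>.07)&(W[...,2]<.2);v,u=np.nonzero(k);print(n,u.min(),u.max(),v.min(),v.max(),W[k].min(0))
    k2=k&(W[...,2]<.115);w=W[k2]
    for z in np.arange(.075,.115,.01):
        a=w[(w[:,2]>z)&(w[:,2]<z+.01)]
        if len(a):print(n,z.round(3),len(a),a.min(0).round(3),a.max(0).round(3))
s=pickle.load(open("scene_m.pkl","rb"))["color"][110:260,230:400];t=pickle.load(open("top_m.pkl","rb"))["color"][120:260,270:420]
o=np.zeros((400,800,3),np.uint8);o[:,:450]=cv2.resize(s,(450,400));o[:330,450:]=cv2.resize(t,(350,330));cv2.imwrite("pics/m.png",o)
E
```

```text
clock: 38.45
tcp_pos: [0.4223, -0.4004, 0.1031]
tool_rot: [1.642, 2.136, -0.437]
contact_force: [0.4, 0.3, -2.1]
opening: 0.279
grasp_force: 48.3
[ 0.4223 -0.4004  0.1031] [ 0.4  0.3 -2.1] 38.45
jar top 541 [ 0.5282 -0.4523  0.0747] [0.0732 0.0798 0.0823]
top 308 375 166 239 [ 0.36362719 -0.46926443  0.07158865]
top 0.075 68 [ 0.503 -0.469  0.075] [ 0.511 -0.435  0.083]
top 0.095 2 [ 0.413 -0.369  0.101] [ 0.426 -0.368  0.105]
top 0.105 5 [ 0.414 -0.368  0.108] [ 0.423 -0.368  0.113]
scene 283 337 135 189 [ 0.34781205 -0.40719013  0.0886618 ]
scene 0.085 37 [ 0.398 -0.4    0.089] [ 0.424 -0.366  0.095]
scene 0.095 95 [ 0.397 -0.404  0.095] [ 0.431 -0.366  0.105]
scene 0.105 95 [ 0.397 -0.401  0.105] [ 0.434 -0.366  0.115]
```

View pics/m.png

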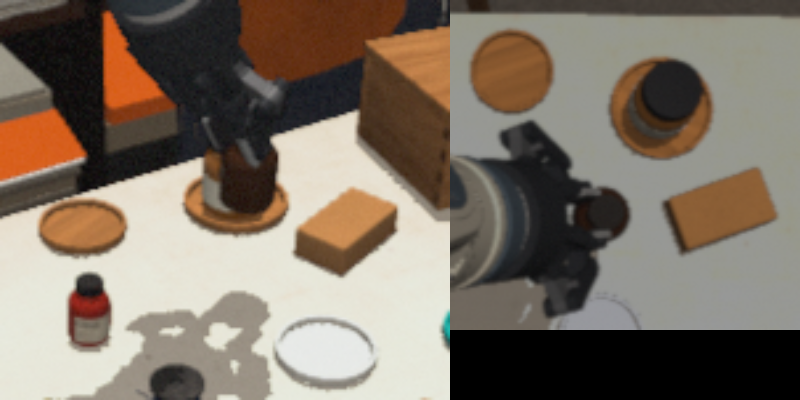

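The jar stands in the large dish (top crop, lid at (670,88)), about 3 mm off centre by depth. The medium bottle is held upright at about 90 mm. Next is the medium dish.

```bash
python3 - <<'E'
from h import *
from plan import *
D=(.5737,-.3303,.0172,30,-30);U=(.5737,-.3303,.125,30,-30);A=(.4223,-.4004,.103,30,-75);m=(.45,-.37,.13,30,-75)
print(clr(D),seg(A,U),seg(U,D),seg(A,m),seg(m,U))
for az in(-15,-30,-45,-60):
    print(az,clr((.562+.015*np.cos(np.radians(az-8)),-.321+.015*np.sin(np.radians(az-8)),.0172,30,az)))
go2([(.46,-.36,.13),U[:3]],30,-30,60)
E
```

```text
0.03139789597878813 0.07457343773326108 0.03139789597878813 0.06621906534816593 0.0648737302739863
-15 0.015351873685538975
-30 0.03140869340356703
-45 0.031145399175261525
-60 0.016976985365994048
q [-0.75  0.11 -0.56  0.45 -0.27  0.5 ] pos [ 0.4218 -0.3999  0.1013] F [-0.3 -0.2 -1.6]
turn [-0.1249 -0.0015 -0.2171] rows>= 4.2
[ 0.46 -0.36  0.13] [ 0.089  0.393 -0.326]
[ 0.5737 -0.3303  0.125 ] [ 0.105  1.373 -0.288]
```

```bash

python3 -m pendant '[[[0.03,0.1,-0.1],[-0.01,0,-0.016],0.2],[[0.06,0.25,-0.2],[-0.03,0,-0.05],0.2],[[0.09,0.42,-0.31],[-0.05,0,-0.087],0.2],[[0.09,0.6,-0.31],[-0.07,-0.001,-0.12],0.2],[[0.1,0.8,-0.3],[-0.09,-0.001,-0.155],0.2],[[0.1,0.98,-0.29],[-0.11,-0.001,-0.19],0.2],[[0.1,1,-0.29],[-0.125,-0.0015,-0.217],0.2],[[0.1,1,-0.29],[-0.125,-0.0015,-0.217],0.2]]'; python3 chk.py
python3 - <<'E'
from h import *
go2([(.5737,-.3303,.125),(.5737,-.3303,.02)],30,-30,60)
E
```

```text
clock: 39.55
tcp_pos: [0.5302, -0.3429, 0.1246]
tool_rot: [0.684, 2.541, -0.182]
contact_force: [-0.2, -0.2, -2.0]
opening: 0.276
grasp_force: 48.4
[ 0.5302 -0.3429  0.1246] [-0.2 -0.2 -2. ] 39.55
q [-0.77  0.11 -0.5   0.45  0.12 -0.21] pos [ 0.5302 -0.3429  0.1246] F [-0.2 -0.2 -2. ]
turn [-0.0001 -0.0004 -0.0007] rows>= 0.0
[ 0.5737 -0.3303  0.125 ] [-0.228  0.272  0.127]
[ 0.5737 -0.3303  0.02  ] [0.209 0.272 0.886]
```

```bash

python3 -m pendant '[[[-0.08,0.09,0.04],[0,0,0],0.2],[[-0.16,0.19,0.09],[0,0,0],0.2],[[-0.228,0.272,0.127],[0,0,0],0.2],[[-0.228,0.272,0.127],[0,0,0],0.2],[[-0.14,0.272,0.28],[0,0,0],0.2],[[-0.05,0.272,0.43],[0,0,0],0.2],[[0.04,0.272,0.59],[0,0,0],0.2],[[0.12,0.272,0.73],[0,0,0],0.2],[[0.17,0.272,0.82],[0,0,0],0.2],[[0.197,0.272,0.867],[0,0,0],0.2]]'; python3 chk.py
python3 - <<'E'
from h import *
go2([(.5737,-.3303,.0175),(.5737,-.3303,.0165)],30,-30,60)
E
```

```text
clock: 40.8
tcp_pos: [0.5746, -0.3301, 0.0236]
tool_rot: [0.681, 2.54, -0.182]
contact_force: [-0.0, -0.4, -0.3]
opening: 0.273
grasp_force: 48.5
[ 0.5746 -0.3301  0.0236] [-0.  -0.4 -0.3] 40.8
q [-0.69  0.28 -0.6   0.17  0.08 -0.14] pos [ 0.5746 -0.3301  0.0236] F [-0.  -0.4 -0.3]
turn [ 0.      0.0002 -0.0001] rows>= 0.0
[ 0.5737 -0.3303  0.0175] [ 0.031 -0.005  0.041]
[ 0.5737 -0.3303  0.0165] [ 0.035 -0.005  0.048]
```

```bash

python3 -m pendant '[[[0.015,0,0.02],[0,0,0],0.2],[[0.025,0,0.035],[0,0,0],0.2],[[0.025,0,0.035],[0,0,0],0.2]]' >/dev/null; python3 chk.py || exit
python3 -m pendant '[[[0.004,0,0.007],[0,0,0],0.2],[[0.004,0,0.007],[0,0,0],0.2]]' >/dev/null; python3 chk.py || exit
python3 -m pendant '[[[0.004,0,0.007],[0,0,0],0.2],[[0.004,0,0.007],[0,0,0],0.2]]' >/dev/null; python3 chk.py || exit
python3 -m pendant '[[[0.004,0,0.007],[0,0,0],0.2],[[0.004,0,0.007],[0,0,0],0.2]]' >/dev/null; python3 chk.py
```

```text
[ 0.5745 -0.33    0.0193] [ 1.  -0.7 -1. ] 41.175
[ 0.5744 -0.33    0.0182] [ 0.3  0.5 -1.5] 41.425
[ 0.5746 -0.3301  0.0174] [-0.8 -0.5  2.1] 41.675
[ 0.5754 -0.3304  0.0173] [-0.1  0.8  5.6] 41.925
```

Contact at the expected height. I'll release, retreat and verify with the top camera's depth.

```bash

python3 -m pendant '[[[0,0,0],[0,0,0],0.35],[[0,0,0],[0,0,0],0.45],[[0,0,0],[0,0,0],0.6],[[0,0,0],[0,0,0],0.75]]' >/dev/null; python3 chk.py
python3 -m pendant '[[[-0.04,0,-0.07],[0,0,0],0.75],[[-0.15,0,-0.25],[0,0,0],0.75],[[-0.3,0,-0.5],[0,0,0],0.75],[[-0.45,0,-0.76],[0,0,0],0.75],[[-0.45,0,-0.76],[0,0,0],0.75]]'
cat > see.py <<'E'
from h import *
from cell import optics
W=cloud(optics.camera("top"))
for n,x,y,lo,hi,r in(("jar",.5297,-.4552,.066,.09,.05),("med",.562,-.321,.05,.08,.03),("small",.555,-.054,.045,.07,.03),("sb0",.4336,-.2611,.044,.07,.03),("pale",.4647,-.1336,.034,.06,.035),("dark",.306,-.2593,.042,.06,.03)):
    w=W[(W[...,2]>lo)&(W[...,2]<hi)&(np.hypot(W[...,0]-x,W[...,1]-y)<r)]
    if len(w)>10:print(n,len(w),"off mm",(((w.min(0)+w.max(0))/2-[x,y,0])[:2]*1e3).round(1),"z",np.percentile(w[:,2],[10,50,90]).round(4))
    else:print(n,"none/hidden")
E
python3 see.py
python3 - <<'E'
from h import *
from plan import *
go2([(.45,-.3,.17)],30,-15,-105)
S=tcp((.4335,-.261),.029,.0227,30,-15);print(S,clr((*S,30,-15)))
from cell import get_state
p=get_state()["tcp_pos"]
print(seg((*p,30,-30),(*S[:2],.12,30,-15)))
E
```

```text
[ 0.5743 -0.3299  0.0159] [-0.1  0.3 -0.5] 42.425
clock: 43.05
tcp_pos: [0.5768, -0.3317, 0.1268]
tool_rot: [0.679, 2.533, -0.186]
contact_force: [0.2, -0.1, 0.3]
opening: 0.749
grasp_force: 0.0
jar 540 off mm [-1.5  3.1] z [0.0773 0.0798 0.0816]
med none/hidden
small none/hidden
sb0 88 off mm [0.4 0.1] z [0.0496 0.0512 0.0532]
pale none/hidden
dark 286 off mm [-0.2 -0.1] z [0.0481 0.0503 0.052 ]
q [-0.69  0.16 -0.45  0.44  0.08 -0.14] pos [ 0.5759 -0.331   0.1244] F [-0.4 -0.5 -0.3]
turn [0.002  0.0613 0.9259] rows>= 15.6
[ 0.45 -0.3   0.17] [ 0.704 -0.301 -0.851]
[ 0.44446326 -0.2639376   0.00934122] 0.05732267712021666
0.07519247667727086
```

```bash
python3 - <<'E'
from h import *
import pickle
# tool poses at the pictures (pos, rotvec), opening
S=dict(w5=([.2112,-.1214,.3655],[2.392,1.673,.715],.5),w4=([.1819,-.2761,.0846],[-.329,-2.192,-1.346],.6),w2=([.2631,.339,.1348],[-.387,-2.71,1.296],.85))
for n,(p,r,o) in S.items():
    c=pickle.load(open(n+".pkl","rb"));W,th=fcloud(c);P=Ro.from_rotvec(r).inv().apply((W.reshape(-1,3)-p)).reshape(W.shape)
    k=(c["depth"]>0)&(abs(P[...,1])<.08)&(abs(P[...,0])<.03)&(P[...,2]>-.12)&(P[...,2]<.06)
    for sg in(-1,1):
        w=P[k&(P[...,1]*sg>0)];print(n,o,sg,len(w),"zmax",np.percentile(w[:,2],[90,98,99.8]).round(4),"tip y",np.percentile(w[w[:,2]>np.percentile(w[:,2],95)][:,1],[5,95]).round(4),"x",np.percentile(w[w[:,2]>np.percentile(w[:,2],90)][:,0],[2,98]).round(4))
E
```

```text
w5 0.5 -1 9744 zmax [-0.0693 -0.0519 -0.0452] tip y [-0.0332 -0.0211] x [-0.0081  0.0127]
w5 0.5 1 9756 zmax [-0.0691 -0.052  -0.0458] tip y [0.0212 0.0334] x [-0.0085  0.0127]
w4 0.6 -1 11975 zmax [0.0233 0.0322 0.0374] tip y [-0.0782 -0.0474] x [-0.0293  0.0233]
w4 0.6 1 10141 zmax [-0.0685 -0.0517 -0.045 ] tip y [0.0267 0.0388] x [-0.0091  0.0123]
w2 0.85 -1 8745 zmax [-0.0699 -0.0564 -0.051 ] tip y [-0.0478 -0.0365] x [-0.0096  0.0119]
w2 0.85 1 8691 zmax [-0.0698 -0.0566 -0.051 ] tip y [0.0356 0.0466] x [-0.0094  0.0119]
```

The wrist clouds show the real fingertips about 45 mm behind the reported TCP at half opening. That explains why both grips landed on the lids, and I'll allow for it with the small bottle.

```bash
python3 - <<'E'
from h import *
from plan import *
for z,p in((-.017,.053),(-.008,.05),(.0,.048)):
    o=[]
    for th in(15,20,25,30,35,40):
        k=np.cos(np.radians(th));zz=z+p*(.866-k)
        best=[]
        for az in range(20,101,5):
            P=tcp((.555,-.054),.1,p,th,az);c=min(clr((*P[:2],h,th,az)) for h in(zz+.004,zz+.04,zz+.08));best.append((round(c,4),az))
        b2=[]
        for az in range(-75,31,15):
            P=tcp((.4335,-.261),.1,p,th,az);c=min(clr((*P[:2],h,th,az)) for h in(zz,zz+.04,zz+.08));b2.append((round(c,4),az))
        o.append((th,round(zz,4),max(best),max(b2)))
    print(z,*o,sep="\n  ")
E
```

```text
-0.017
  (15, np.float64(-0.0223), (np.float64(-0.0064), 95), (np.float64(0.0436), -30))
  (20, np.float64(-0.0209), (np.float64(0.0066), 80), (np.float64(0.0466), -30))
  (25, np.float64(-0.0191), (np.float64(0.0134), 70), (np.float64(0.0419), -30))
  (30, np.float64(-0.017), (np.float64(0.0194), 60), (np.float64(0.042), -30))
  (35, np.float64(-0.0145), (np.float64(0.0172), 50), (np.float64(0.0452), -30))
  (40, np.float64(-0.0117), (np.float64(0.0145), 45), (np.float64(0.0137), 0))
-0.008
  (15, np.float64(-0.013), (np.float64(-0.0049), 90), (np.float64(0.0488), -30))
  (20, np.float64(-0.0117), (np.float64(0.0086), 85), (np.float64(0.0477), -30))
  (25, np.float64(-0.01), (np.float64(0.0182), 70), (np.float64(0.0459), -15))
  (30, np.float64(-0.008), (np.float64(0.0231), 60), (np.float64(0.0446), -15))
  (35, np.float64(-0.0057), (np.float64(0.0195), 55), (np.float64(0.0456), -30))
  (40, np.float64(-0.003), (np.float64(0.0167), 45), (np.float64(0.0173), 0))
0.0
  (15, np.float64(-0.0048), (np.float64(-0.0036), 90), (np.float64(0.0532), -30))
  (20, np.float64(-0.0035), (np.float64(0.0098), 85), (np.float64(0.0489), -30))
  (25, np.float64(-0.0019), (np.float64(0.0197), 70), (np.float64(0.0506), -15))
  (30, np.float64(-0.0), (np.float64(0.0246), 60), (np.float64(0.0496), -15))
  (35, np.float64(0.0022), (np.float64(0.0232), 55), (np.float64(0.0458), -30))
  (40, np.float64(0.0048), (np.float64(0.0195), 50), (np.float64(0.0376), -15))
```

```bash
python3 - <<'E'
from h import *
S=tcp((.4338,-.261),.032,.052,30,-15);print(S)
go2([(.51,-.29,.12),(*S[:2],.08),S],30,-15,75)
E
```

```text
[ 0.45891407 -0.2677293  -0.01303332]
q [-0.69  0.16 -0.45  0.44  0.08 -0.14] pos [ 0.5759 -0.331   0.1244] F [-0.4 -0.5 -0.3]
turn [-0.0419  0.0014 -0.0721] rows>= 1.4
[ 0.51 -0.29  0.12] [ 0.576  0.021 -0.294]
[ 0.4589 -0.2677  0.08  ] [ 1.143 -0.031 -0.238]
[ 0.4589 -0.2677 -0.013 ] [ 1.534 -0.031  0.431]
```

```bash

python3 -m pendant '[[[0.25,0.01,-0.15],[-0.01,0,-0.018],0.8],[[0.5,0.02,-0.25],[-0.02,0,-0.036],0.8],[[0.75,0,-0.28],[-0.03,0,-0.054],0.8],[[1,-0.02,-0.26],[-0.042,0.0014,-0.072],0.8],[[1,-0.02,-0.26],[-0.042,0.0014,-0.072],0.8]]'; python3 chk.py
python3 see.py
python3 - <<'E'
from h import *
S=tcp((.4338,-.261),.032,.052,30,-15)
go2([(*S[:2],.08),(*S[:2],.02),S],30,-15,75)
E
```

```text
clock: 43.72
tcp_pos: [0.4686, -0.2718, 0.0871]
tool_rot: [0.347, 2.604, -0.086]
contact_force: [0.2, -0.3, -0.2]
opening: 0.803
grasp_force: 0.0
[ 0.4686 -0.2718  0.0871] [ 0.2 -0.3 -0.2] 43.725
jar 540 off mm [-1.4  3. ] z [0.0772 0.0798 0.0818]
med 190 off mm [-1.5 -0.7] z [0.0511 0.0643 0.0668]
small none/hidden
sb0 15 off mm [ 7.5 -1.7] z [0.0508 0.0514 0.0533]
pale 346 off mm [ 0.1 -0.5] z [0.0404 0.0422 0.044 ]
dark none/hidden
q [-0.86  0.02 -0.7   0.41  0.28 -0.53] pos [ 0.47   -0.2729  0.0884] F [ 0.1 -0.6  0.3]
turn [ 0.0003 -0.0013 -0.0011] rows>= 0.0
[ 0.4589 -0.2677  0.08  ] [0.122 0.018 0.011]
[ 0.4589 -0.2677  0.02  ] [0.37  0.016 0.445]
[ 0.4589 -0.2677 -0.013 ] [0.507 0.016 0.684]
```

The medium bottle stands in its dish, about 2 mm off. I'll descend on the small bottle with force checks.

```bash

python3 -m pendant '[[[0.12,0.018,0.01],[0,0,0],0.8],[[0.2,0.017,0.15],[0,0,0],0.8],[[0.29,0.016,0.3],[0,0,0],0.8],[[0.37,0.016,0.445],[0,0,0],0.8],[[0.37,0.016,0.445],[0,0,0],0.8]]' >/dev/null; python3 chk.py || exit
python3 -m pendant '[[[0.04,0,0.07],[0,0,0],0.8],[[0.075,0,0.13],[0,0,0],0.8],[[0.075,0,0.13],[0,0,0],0.8]]' >/dev/null; python3 chk.py || exit
python3 -m pendant '[[[0.03,0,0.05],[0,0,0],0.8],[[0.06,0,0.105],[0,0,0],0.8],[[0.06,0,0.105],[0,0,0],0.8]]' >/dev/null; python3 chk.py || exit
python3 -m pendant '[[[0,0,0],[0,0,0],0.6],[[0,0,0],[0,0,0],0.45],[[0,0,0],[0,0,0],0.3],[[0,0,0],[0,0,0],0.25],[[0,0,0],[0,0,0],0.25],[[0,0,0],[0,0,0],0.25]]' 30; python3 chk.py
```

```text
[ 0.4589 -0.2666  0.0191] [ 0.3 -0.5 -0.2] 44.4
[ 0.4593 -0.2674  0.002 ] [-0.9 -0.1 -0.3] 44.775
[ 0.4592 -0.2674 -0.0127] [ 1.  -0.3  0.3] 45.15
clock: 45.9
tcp_pos: [0.4598, -0.2679, -0.0116]
tool_rot: [0.343, 2.601, -0.09]
contact_force: [-1.3, 0.3, 5.8]
opening: 0.347
grasp_force: 30.0
[ 0.4598 -0.2679 -0.0116] [-1.3  0.3  5.8] 45.9
```

```bash

python3 -m pendant '[[[-0.04,0,-0.07],[0,0,0],0.2],[[-0.12,0,-0.22],[0,0,0],0.2],[[-0.22,0,-0.38],[0,0,0],0.2],[[-0.32,0,-0.54],[0,0,0],0.2],[[-0.4,0,-0.69],[0,0,0],0.2],[[-0.4,0,-0.69],[0,0,0],0.2]]' 40; python3 chk.py
python3 - <<'E'
from h import *
from plan import *
A=(.459,-.268,.085,30,-15);D=(.5683,-.0307,-.0076,30,60);U=(.5683,-.0307,.085,30,60)
print(seg(A,U,15),seg(U,D))
for m in[(.5,-.2,.085,30,20),(.5,-.2,.085,30,60),(.54,-.15,.085,30,60),(.459,-.268,.085,30,60),(.54,-.2,.085,30,40)]:print(m,seg(A,m),seg(m,U))
go2([(.54,-.15,.085),U[:3]],30,60,150)
E
```

```text
clock: 46.65
tcp_pos: [0.4604, -0.2684, 0.0854]
tool_rot: [0.342, 2.599, -0.091]
contact_force: [-0.8, -0.4, -1.1]
opening: 0.346
grasp_force: 39.6
[ 0.4604 -0.2684  0.0854] [-0.8 -0.4 -1.1] 46.65
0.037112104111928036 0.021466814145418865
(0.5, -0.2, 0.085, 30, 20) 0.060042112238442 0.037112104111928036
(0.5, -0.2, 0.085, 30, 60) -0.01091244431575683 -0.01091244431575683
(0.54, -0.15, 0.085, 30, 60) 0.0015326742266711726 0.0015326742266711726
(0.459, -0.268, 0.085, 30, 60) -0.012909645219007872 -0.014398438677773195
(0.54, -0.2, 0.085, 30, 40) 0.015422037014316839 0.015422037014316839
q [-0.87  0.01 -0.72  0.4   0.29 -0.54] pos [ 0.4604 -0.2684  0.0854] F [-0.8 -0.4 -1.1]
turn [-2.081e-01 -2.000e-04 -3.610e-01] rows>= 7.0
[ 0.54  -0.15   0.085] [-0.332  1.125  0.195]
[ 0.5683 -0.0307  0.085 ] [-0.307  2.146  0.181]
```

```bash

python3 -m pendant '[[[-0.025,0.18,0.015],[-0.017,0,-0.03],0.2],[[-0.05,0.36,0.03],[-0.035,0,-0.06],0.2],[[-0.075,0.54,0.045],[-0.052,0,-0.09],0.2],[[-0.1,0.715,0.06],[-0.069,0,-0.12],0.2],[[-0.1,0.715,0.06],[-0.069,0,-0.12],0.2]]' >/dev/null; python3 chk.py
python3 - <<'E'
from h import *
go2([(.5325,-.11,.085),(.5683,-.0307,.085)],30,60,150)
E
```

```text
[ 0.4955 -0.1881  0.0825] [-0.6  0.1  0.2] 47.275
q [-0.79  0.07 -0.66  0.54  0.42 -0.9 ] pos [ 0.4955 -0.1881  0.0825] F [-0.6  0.1  0.2]
turn [-0.1377 -0.0005 -0.2418] rows>= 4.7
[ 0.5325 -0.11    0.085 ] [-0.37   0.589  0.19 ]
[ 0.5683 -0.0307  0.085 ] [-0.723  1.188  0.395]
```

```bash

python3 -m pendant '[[[-0.09,0.15,0.05],[-0.017,0,-0.03],0.2],[[-0.18,0.3,0.1],[-0.035,0,-0.06],0.2],[[-0.27,0.45,0.15],[-0.052,0,-0.09],0.2],[[-0.36,0.59,0.19],[-0.069,0,-0.12],0.2],[[-0.36,0.59,0.19],[-0.069,0,-0.12],0.2]]' >/dev/null; python3 chk.py || exit
python3 - <<'E'
from h import *
go2([(.5683,-.0307,.085)],30,60,150)
E
```

```text
[ 0.5317 -0.1107  0.0848] [ 0.2  1.5 -0.6] 47.9
q [-0.67  0.16 -0.52  0.72  0.5  -1.23] pos [ 0.5317 -0.1107  0.0848] F [ 0.2  1.5 -0.6]
turn [-0.0692 -0.0005 -0.1221] rows>= 2.4
[ 0.5683 -0.0307  0.085 ] [-0.547  0.374  0.313]
```

```bash

python3 -m pendant '[[[-0.14,0.09,0.08],[-0.017,0,-0.03],0.2],[[-0.27,0.19,0.16],[-0.035,0,-0.06],0.2],[[-0.41,0.28,0.235],[-0.052,0,-0.09],0.2],[[-0.547,0.374,0.313],[-0.069,0,-0.122],0.2],[[-0.547,0.374,0.313],[-0.069,0,-0.122],0.2],[[-0.547,0.374,0.313],[-0.069,0,-0.122],0.2]]' >/dev/null; python3 chk.py || exit
python3 - <<'E'
from h import *
go2([(.5683,-.0307,.04),(.5683,-.0307,.0),(.5683,-.0307,-.0076)],30,60,150)
E
```

```text
[ 0.5673 -0.0311  0.0853] [ 0.1 -0.4 -0.4] 48.65
q [-0.51  0.29 -0.34  0.93  0.52 -1.55] pos [ 0.5673 -0.0311  0.0853] F [ 0.1 -0.4 -0.4]
turn [-0.0005 -0.0006 -0.0007] rows>= 0.0
[ 0.5683 -0.0307  0.04  ] [ 0.182 -0.005  0.331]
[ 0.5683 -0.0307  0.    ] [ 0.348 -0.005  0.62 ]
[ 0.5683 -0.0307 -0.0076] [ 0.38  -0.005  0.675]
```

```bash
sed -i 's/;sys.exit/;print("eff",s["effort"].round(1),"q",s["joints"].round(3));sys.exit/' chk.py; python3 chk.py
python3 -m pendant '[[[0.045,0,0.08],[0,0,0],0.2],[[0.09,0,0.165],[0,0,0],0.2],[[0.135,0,0.25],[0,0,0],0.2],[[0.18,-0.005,0.33],[0,0,0],0.2],[[0.18,-0.005,0.33],[0,0,0],0.2]]' >/dev/null; python3 chk.py || exit
python3 -m pendant '[[[0.04,0,0.07],[0,0,0],0.2],[[0.08,0,0.14],[0,0,0],0.2],[[0.12,0,0.21],[0,0,0],0.2],[[0.15,0,0.265],[0,0,0],0.2],[[0.166,0,0.289],[0,0,0],0.2],[[0.166,0,0.289],[0,0,0],0.2]]' >/dev/null; python3 chk.py || exit
python3 -m pendant '[[[0.01,0,0.017],[0,0,0],0.2],[[0.02,0,0.034],[0,0,0],0.2],[[0.02,0,0.034],[0,0,0],0.2]]' >/dev/null; python3 chk.py
```

```text
[ 0.5673 -0.0311  0.0853] [ 0.1 -0.4 -0.4] 48.65
eff [  0.5 -53.2  30.4  -0.1   1.9  -0. ] q [-0.511  0.29  -0.339  0.933  0.522 -1.553]
[ 0.5686 -0.0297  0.0396] [-0.4 -0.1 -0.8] 49.275
eff [ -0.1 -54.6  27.3  -0.5   1.8   0. ] q [-0.508  0.339 -0.403  0.821  0.522 -1.554]
[ 5.692e-01 -2.990e-02  5.000e-04] [-0.   0.5 -0.9] 50.025
eff [ -0.  -56.2  25.3  -0.2   1.9  -0. ] q [-0.508  0.386 -0.453  0.722  0.522 -1.554]
[ 0.5692 -0.03   -0.0041] [-0.6 -0.  -0.9] 50.4
eff [ -0.  -56.8  25.2  -0.2   1.9  -0. ] q [-0.508  0.392 -0.459  0.71   0.522 -1.554]
```

No arm contact: the efforts are smooth. Now the last few millimetres, then release.

```bash

python3 -m pendant '[[[0.006,0,0.01],[0,0,0],0.2],[[0.01,0,0.018],[0,0,0],0.2],[[0.01,0,0.018],[0,0,0],0.2]]' >/dev/null; python3 chk.py
python3 -m pendant '[[[0.006,0,0.01],[0,0,0],0.2],[[0.006,0,0.01],[0,0,0],0.2]]' >/dev/null; python3 chk.py
python3 -m pendant '[[[0.003,0,0.005],[0,0,0],0.2],[[0.003,0,0.005],[0,0,0],0.2]]' >/dev/null; python3 chk.py
```

```text
[ 0.5692 -0.0299 -0.0066] [-1.   0.4 -1.1] 50.775
eff [ -0.  -56.9  25.1  -0.1   1.9   0. ] q [-0.508  0.395 -0.462  0.704  0.522 -1.554]
[ 0.5694 -0.03   -0.0074] [-2.1 -0.8  5.1] 51.025
eff [  0.4 -54.4  24.4  -0.6   1.5  -0. ] q [-0.508  0.396 -0.463  0.701  0.523 -1.554]
[ 0.5695 -0.0299 -0.0075] [-4.6 -1.4 11.6] 51.275
eff [  0.9 -50.8  23.8  -1.5   1.   -0.1] q [-0.508  0.396 -0.464  0.7    0.524 -1.554]
```

```bash

python3 -m pendant '[[[-0.004,0,-0.008],[0,0,0],0.36],[[-0.004,0,-0.008],[0,0,0],0.45],[[-0.004,0,-0.008],[0,0,0],0.55],[[-0.004,0,-0.008],[0,0,0],0.65],[[-0.004,0,-0.008],[0,0,0],0.65]]' >/dev/null; python3 chk.py
python3 -m pendant '[[[-0.05,0,-0.09],[0,0,0],0.65],[[-0.15,0,-0.26],[0,0,0],0.65],[[-0.26,0,-0.45],[0,0,0],0.65],[[-0.38,0,-0.66],[0,0,0],0.65],[[-0.38,0,-0.66],[0,0,0],0.65]]' >/dev/null; python3 chk.py
python3 see.py
python3 - <<'E'
from h import *
go2([(.53,-.11,.09),(.4955,-.188,.09)],30,10,100)
E
```

```text
[ 0.5691 -0.03   -0.0076] [ 0.   1.4 -0.2] 51.9
eff [  0.  -56.6  24.8  -0.1   1.8  -0. ] q [-0.508  0.396 -0.463  0.701  0.522 -1.554]
[ 0.5703 -0.0306  0.0867] [ 0.3 -0.   0.2] 52.525
eff [  0.1 -54.8  30.9   0.7   1.9  -0. ] q [-0.508  0.29  -0.335  0.931  0.523 -1.554]
jar 540 off mm [-1.5  3.1] z [0.0772 0.0797 0.0816]
med 196 off mm [-1.8  0.3] z [0.0512 0.0645 0.0666]
small none/hidden
sb0 none/hidden
pale 346 off mm [ 0.4 -0.5] z [0.0401 0.0422 0.0441]
dark 290 off mm [-0.2 -0.2] z [0.048  0.0499 0.0519]
q [-0.51  0.29 -0.34  0.93  0.52 -1.55] pos [ 0.5696 -0.0303  0.0852] F [-0.8  0.3  0.1]
turn [1.379e-01 2.000e-04 2.415e-01] rows>= 4.7
[ 0.53 -0.11  0.09] [ 0.622 -0.046 -0.404]
[ 0.4955 -0.188   0.09  ] [ 1.234 -0.121 -0.756]
```

```bash

python3 -m pendant '[[[0.15,-0.01,-0.1],[0.017,0,0.03],0.65],[[0.3,-0.02,-0.2],[0.035,0,0.06],0.65],[[0.46,-0.03,-0.3],[0.052,0,0.09],0.65],[[0.62,-0.045,-0.4],[0.069,0,0.12],0.65],[[0.62,-0.045,-0.4],[0.069,0,0.12],0.65]]' >/dev/null; python3 chk.py
python3 - <<'E'
from h import *
go2([(.49,-.19,.1)],30,10,100)
E
```

```text
[ 0.5285 -0.1095  0.088 ] [-0.2 -0.   0.5] 53.2
eff [ -0.8 -43.5  29.3  -1.8   1.5   0.6] q [-0.673  0.153 -0.525  0.732  0.499 -1.244]
q [-0.67  0.15 -0.53  0.73  0.5  -1.24] pos [ 0.5285 -0.1095  0.088 ] F [-0.2 -0.   0.5]
turn [ 0.0695 -0.0003  0.1206] rows>= 2.3
[ 0.49 -0.19  0.1 ] [ 0.512 -0.365 -0.411]
```

```bash

python3 -m pendant '[[[0.12,-0.09,-0.1],[0.017,0,0.03],0.65],[[0.25,-0.18,-0.2],[0.035,0,0.06],0.65],[[0.38,-0.27,-0.3],[0.052,0,0.09],0.65],[[0.512,-0.365,-0.411],[0.0695,0,0.12],0.65],[[0.512,-0.365,-0.411],[0.0695,0,0.12],0.65],[[0.512,-0.365,-0.411],[0.0695,0,0.12],0.65]]' >/dev/null; python3 chk.py
python3 see.py
python3 - <<'E'
from h import *
from cell import optics
W=cloud(optics.camera("scene"))
w=W[(np.hypot(W[...,0]-.555,W[...,1]+.054)<.06)&(W[...,2]>.012)&(W[...,2]<.2)]
print("scene small",len(w),w.min(0).round(3),w.max(0).round(3))
go2([(.4,-.25,.1)],30,-15,75)
E
```

```text
[ 0.4915 -0.1893  0.1002] [ 0.4 -0.3  0.9] 53.95
eff [ -0.3 -35.2  31.4  -2.7   1.4   0. ] q [-0.804  0.039 -0.632  0.59   0.429 -0.918]
jar 541 off mm [-1.5  3.1] z [0.0772 0.0798 0.0817]
med 196 off mm [ 0.3 -1.6] z [0.0511 0.0648 0.0667]
small 99 off mm [-0.1  1.1] z [0.0497 0.0551 0.0568]
sb0 none/hidden
pale 42 off mm [12.1  0.5] z [0.0403 0.0425 0.0444]
dark 225 off mm [-0.2 -0.3] z [0.0482 0.0502 0.052 ]
scene small 361 [ 0.538 -0.066  0.012] [ 0.567 -0.027  0.058]
q [-0.8   0.04 -0.63  0.59  0.43 -0.92] pos [ 0.4915 -0.1894  0.1002] F [-0.3  0.1  0.2]
turn [0.07  0.    0.122] rows>= 2.4
[ 0.4  -0.25  0.1 ] [ 0.729 -0.361 -0.419]
```

All three bottles stand in their dishes, 1–4 mm off centre with their tops at the expected heights. Both spools are unmoved and the gripper is clear, so I'm handing in.

```bash
python3 -c "
from cell import ctrl
print(ctrl.finish_job())"
```

```text
the job is handed in; nothing more can be done
None
```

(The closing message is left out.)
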